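# Latch the dry chamber's front lid

## Robot

A 6-joint arm with a two-finger parallel gripper is mounted at the origin on a cart in front of the work surface, level with it; the furniture and walls round the work are solid. World frame = base frame: x ahead of the robot, y to its left, z up, the work surface at z = 0. Lengths are in m, angles in rad, forces in N, time in s.
With the tool pointing down it reaches from about 0.375 to 0.925 m from the base axis. Payload 5.7 kg.
Tool frame: the origin (TCP) lies where the fingers leave the gripper's body, on its centre line; the fingertips stand 80 mm ahead of it and the grasp point (between the pads) lies 61 mm ahead of it; y points along the fingers, x is the direction in which the jaws open and shut, and the axes are right-handed (so a half turn about y gives the same grasp; the last joint's range is limited). The gripper opens to 88 mm and grips with 3 to 60 N. Pads are 20 mm wide; open, the fingers measure 115 mm over their backs; the gripper's body (75 mm by 178 mm) begins 61 mm behind the grasp point.
Start: joints at [1.187, 0.359, 1.51, -0, 1.272, -0.115], TCP at [0.159, 0.578, 0.303] pointing down, gripper open.
Joint ranges: [-2.97, 2.97], [-1.01, 2.36], [0.21, 2.38], [-0.96, 4.11], [0.2, 2.71], [-2.98, 2.98]. Speed limits (rad/s): [2.39, 2.39, 3.14, 3.14, 3.14, 3.14].

## Interface

Orientations are given as a unit quaternion [x, y, z, w].
In Python, from cell import manip, vision gives the robot as it stands.
- The arm moves only by the tool move_arm, never from a script. Its argument "targets" is a list of rows, each an object of numbers: "dx", "dy", "dz": the shift along the world's x, y, z in cm; "ax", "ay", "az": the turn, a rotation vector about the world's x, y, z in rad; "grip": the opening, from -1 (shut) to 1 (fully open). In form: [{"dx": .., "dy": .., "dz": .., "ax": .., "ay": .., "az": .., "grip": ..}, ...]. A call has 1 to 20 rows; each row is the pose to reach, as a shift and turn from the pose commanded when the call began; what a row does not reach only later rows make up. A row lasts 1/12 s, in which the tool goes at most 41.7 mm and 7.16 degrees, less where a joint would pass 70% of its speed; a pose out of reach is approached as far as the arm can. A call with a gripper value outside its range is refused whole. The fingers move at their own pace and stop on an object; "grip_force" is the grip in N (left out, the last holds). Time passes only in rows, so rows that repeat a pose let the fingers close. It gives the time, the measured TCP pose, the force and the opening at its end, in the units of the state.
- manip.state(): the state, without advancing time (a new reading comes with each control period).
- vision.capture(name): name is "scene" or "top" or "wrist"; returns a dict with "pixels" (384x512x3 uint8, red, green, blue), "mtx" (3x3 intrinsics, pixels), "world_to_cam" (4x4, takes a point from world to camera coordinates). Camera axes: x right, y down, z forward; pixel columns grow to the right and rows downward; lengths in m; the calibration is good to about 2 mm. A picture is of the moment at which its call begins. There is no depth.
- manip.sign_off(): hands the job in, once; it reports no verdict.
Trained networks look in a picture, given as the dict that the camera call returned (one of the last four; its "shot" number tells which), for a name from the list of things; names that differ only in an ending like _2 or _b are one class to them, and where a whole thing is asked for, a point or a joint stands for the part that bears it (a point fixed in the world has none). Each returns a list of dicts, best first, with "p" (0 to 1); they miss things now and then, are a little off and sometimes report something else, mostly with a low value. They report only what shows in the picture. A call takes as long as a camera call.
- vision.search_frame(thing, picture): "extent" ([centre column, centre row, width, height] in pixels, round what is visible of it).
- vision.cut_out(thing, picture): "pixels" (384x512 bool, what is visible of it) and "extent" ([centre column, centre row, width, height] in pixels, round what is visible of it).
The state is a dict: "t": time; "q": joint angles; "joint_vel": joint speeds; "joint_torque": joint torques, N m; "tool_pos": TCP position; "ee_rot": TCP orientation; "contact_force": force on the tool from outside, world axes, zero at the start; "wrist_torque": the same for the moment, N m; "gripper_width": finger opening in m.
Only numpy, scipy, OpenCV 4.12 (cv2) and the standard library are available. Lean on these libraries where they do the work, as an engineer would, in place of code of your own. Each camera call takes 0.05 s, during which the arm holds its last target. There are 200 camera calls.

## Task

Close the front lid of the white dry chamber on the bench: push the lid home until you feel it rest against its gasket, hook the latch's wire loop under the lip of the keeper on the lid, drawing the loop in until it is felt against the keeper, then press the latch lever down flat so that the lid is pulled tight. The parts move stiffly, so go by feel, but force nothing: no push needs more than about 20 N and none may pass 30 N. Leave the other things on the bench and on the chamber where they are.

Things in the scene. Friction and masses are not known exactly. Their poses are not given: they have to be found in the camera images.
- chamber: white sheet-metal dry chamber, 170 (x) x 220 (y) x 140 mm high, fixed to the bench; origin at the centre of its underside; its own -x is the front with the lid, towards the robot; z up. On its flat top lies the steel toggle latch, on the centre line y = 0, working in the plane y = 0. Vial and petri dish stand on the rear corners of the top.
- lid (a joint): lid angle, rad, grows as the lid leans out to chamber -x. White plate 12 thick, 218 wide, 128 high, hinged along its lower edge (chamber x = -88, z = 14). Stays where left (4 to 6 N at the upper edge moves it). At 0.046 it touches the rubber gasket; below that the gasket pushes back, about 30 N per mm at the upper edge. Latched it reads 0 to 0.034, as the keeper is set.
- lid_edge (a point): upper edge of the lid's outer (front) face at mid-width, 140 above the bench when shut; axes are the lid's (x square to the lid, into the chamber; y along the edge; z up the lid). The keeper sits here in the middle, 30 wide; either side of it the lid's face is plain.
- seat (a point): where the centre of the loop's crossbar belongs, under the keeper's lip; axes as lid_edge. In this frame: post (26 wide), front face at x = +2.5; lip on it, 3 thick, front edge x = -1.5, underside z = +5; ledge below, top z = -3, from x = -21 to the post. The whole keeper is adjustable in x and set up to 2 mm further out or in than these numbers and this point; that is not measured.
- lever (a joint): angle of the latch lever, rad: 0 = down flat along the chamber's top (tip to chamber +x, rear) at its stop, pi/2 = upright, about 2 = leaning to the front. Friction holds it. With the loop hooked and drawn up to the post it stands at about 0.65 to 1.2; pressing it on takes up to about 18 N near the tip, until below about 0.25 it goes over centre and the gasket holds it down.
- lever_pivot (a point): lever's hinge axis, at chamber x = -37, y = 0, z = 151; axes turn with the lever (x along the handle to its tip, z its upper side when flat). The handle is a steel plate 27 wide, 3 thick, from 2 to 74 mm from the pivot, its upper face 7.5 mm above the pivot's x axis; its end is turned up 5 mm.
- lever_tip (a point): point on the upper face of the handle, on its middle line, 60 mm along from the pivot; axes as the lever's.
- bail (a joint): angle of the wire loop to the lever, rad; its elevation above chamber -x (to the front) is bail - lever. Its hinge is on the lever, 16 mm from the pivot, 0.21 rad below the handle's x axis. Friction (0.3 N at the crossbar) keeps its angle to the lever: turning the lever back lifts the loop off unless it is under the lip. Pushing its tab rearward (8 to 14 N) swings the lever back.
- bail_bar (a point): middle of the loop's crossbar, 78 mm from the loop's hinge: steel bar 5 thick, 45 long, side wires 40 apart. Down on the keeper's ledge, in front of the lip, the loop slopes (elevation about -0.25). Axes are the loop's (at elevation 0: -x to the front, z up).
- bail_tab (a point): middle of the upper edge of the loop's finger tab (22 wide), which runs forward from the crossbar and turns up: this edge is 9.5 mm in front of and 10.5 mm above the crossbar's centre (at elevation 0). The turned-up part's front face is 11 mm in front of the crossbar's centre, from 1.5 mm below to 10.5 mm above it.
- vial: brown vial with black cap, 23 across, 57 high, on the chamber's top, rear corner; leave alone
- petri_dish: petri dish 59 across, 15 high, on the chamber's top, other rear corner; leave alone
- timer: white timer 64x64x19 on the bench; leave alone
- marker: marker pen 135 long lying on the bench; leave alone
- dropper_bottle: amber dropper bottle, 33 across, 102 high; leave alone
- beaker: glass beaker, 75 across, 94 high; leave alone
- dish: petri dish 59 across on the bench; leave alone

How it is judged:
On the way, in this order (a step that is already met when the one before it is completed fails the run):
1. the lid is pushed up against its gasket, the loop not yet hooked (value of joint lid below 0.053 rad), for 0.1 s.
2. the loop's crossbar lies under the keeper's lip, the lever still up (x of bail_bar in the frame of lid_edge between 0 and 0.0075 m and z of bail_bar in the frame of lid_edge between 0.004 and 0.0125 m and value of joint lever above 0.5 rad), for 0.1 s.
3. the lever is down flat and the lid is pulled tight (value of joint lever below 0.06 rad and value of joint lid below 0.04 rad), for 0.2 s.
At the end, for the whole second after the job is handed in: The lever lies flat (within 0.06 rad) by itself, the loop's crossbar sits under the keeper's lip against the post, and the lid is drawn into its gasket (joint below 0.04 rad) and stays so (all of step 3 and velocity of joint lever below 0.05 rad/s and x of bail_bar in the frame of lid_edge between 0 and 0.0075 m and z of bail_bar in the frame of lid_edge between 0.004 and 0.0125 m); the robot touches nothing.
It fails at once if the robot pushes on the chamber, its lid or its latch with more than 30 N (contact force between any of the arm, the fingers and chamber above 30 N).
It fails at once if a thing standing on the chamber or the bench is shifted by more than 25 mm (distance of any of vial, petri_dish, timer, marker, dropper_bottle, beaker, dish from where it was at the start of the episode above 0.025 m).
It also fails if it takes over 58 s, if anything falls off the work surface, if the arm or the gripper's body presses on something with over 40 N, if the wrist force passes 120 N, or if a joint passes its speed limit or range.

## Working session

There is one attempt and no reset: what is moved stays moved. The work goes in short steps, Python scripts to look and compute and a tool call to move; the robot and the scene stay as the last step left them, time stands still between calls to the robot, and variables do not carry over. Pictures are saved under pics/ and viewed, about 8 in all and at most 12, crops included, and the job is handed in when it is done.

Besides the shell and the picture viewer there is one more tool, called after "Request:" as name([rows], argument=value, ...), one row to a line, values as JSON. move_arm: Moves the arm, as the interface text tells. Its arguments: {"type":"object","properties":{"targets":{"type":"array","items":{"type":"object","properties":{"dx":{"type":"number"},"dy":{"type":"number"},"dz":{"type":"number"},"ax":{"type":"number"},"ay":{"type":"number"},"az":{"type":"number"},"grip":{"type":"number"}}}},"grip_force":{"type":"number"}},"required":["targets"]}

```bash
ls; mkdir -p pics
python3 - <<'E'
from cell import manip, vision
import cv2
print(manip.state())
for n in ("scene","top"):
    p=vision.capture(n); cv2.imwrite(f"pics/{n}0.png",p["pixels"][:,:,::-1])
    print(n,p["mtx"].tolist(),p["world_to_cam"].tolist())
    for t in ("chamber","lid","lever","bail","lid_edge","bail_tab","vial","petri_dish","dropper_bottle","beaker"):
        try: print(t,[(r["extent"],round(r["p"],2)) for r in vision.search_frame(t,p)[:2]])
        except Exception as e: print(t,e)
a=cv2.imread("pics/scene0.png");b=cv2.imread("pics/top0.png")
cv2.imwrite("pics/both.png",cv2.resize(cv2.vconcat([a,b]),None,fx=.78,fy=.78))
E
```

```text
pics
{'t': 0.0, 'q': array([ 1.18690405e+00,  3.59501342e-01,  1.51141703e+00, -1.65918762e-05,
        1.27251269e+00, -1.15087175e-01]), 'joint_vel': array([-2.87821474e-03, -4.64682801e-04, -1.33939504e-03,  3.13051844e-05,
        1.27557282e-03, -6.06330195e-07]), 'joint_torque': array([ 5.92852721e-04, -5.15347266e+01, -2.70738405e+01,  6.74118474e-02,
        3.43077967e-02, -1.63324480e-04]), 'tool_pos': array([0.15914714, 0.57794394, 0.30181751]), 'ee_rot': array([ 0.56282535,  0.42793685, -0.42904883, -0.56215192]), 'contact_force': array([0.50089657, 0.08718487, 0.20069555]), 'wrist_torque': array([-0.00342681, -0.00983545, -0.03274885]), 'gripper_width': 0.0880859836423116}
scene [[365.2960731514535, 0.0, 257.7002606121035], [0.0, 365.2960731514535, 184.94892460916563], [0.0, 0.0, 1.0]] [[0.31470342715257926, 0.948926041971016, -0.02238570543097027, -0.31304542180495465], [0.5321632151630467, -0.19591814831296364, -0.8236615758847491, -0.12479382121887757], [-0.78597968508464, 0.24729627176898683, -0.5666396461627172, 1.675683136488236], [0.0, 0.0, 0.0, 1.0]]
chamber [([3
[... 609 characters left out ...]
0.15754854694415965, 0.48725553225239804], [0.1579012971070642, -0.021938262610011895, -0.9872111694088355, 1.4246046019784575], [0.0, 0.0, 0.0, 1.0]]
chamber [([203.8, 175.0, 96.4, 93.2], 0.92), ([218.6, 196.6, 8.5, -2.6], 0.39)]
lid [([223.0, 203.1, 59.8, 42.9], 0.95)]
lever [([213.0, 187.2, 25.6, 18.4], 0.56)]
bail [([220.4, 195.1, 10.9, 2.3], 0.46)]
lid_edge [([224.2, 200.6, 61.7, 39.7], 0.83)]
bail_tab [([110.2, 202.3, 31.8, 26.8], 0.45)]
vial [([202.3, 239.3, 25.7, 30.2], 0.45), ([164.4, 168.9, 6.1, 4.5], 0.39)]
petri_dish [([211.6, 145.4, 21.9, 20.8], 0.6)]
dropper_bottle [([166.5, 167.6, 5.8, 8.7], 0.71), ([212.9, 186.9, 23.9, 21.8], 0.26)]
beaker [([113.0, 203.4, 26.9, 25.7], 0.64)]
```

Run:
```python
import cv2
a=cv2.imread("pics/scene0.png")[110:250,200:400];b=cv2.imread("pics/top0.png")[110:250,100:300]
cv2.imwrite("pics/both1.png",cv2.resize(cv2.hconcat([a,b]),None,fx=2,fy=2,interpolation=2)) 
a=cv2.resize(a,(800,560),interpolation=2)
b=cv2.resize(b,(800,560),interpolation=2)
cv2.imwrite("pics/a.png",a);cv2.imwrite("pics/b.png",b)
```

```text
(no output)
```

View pics/b.png

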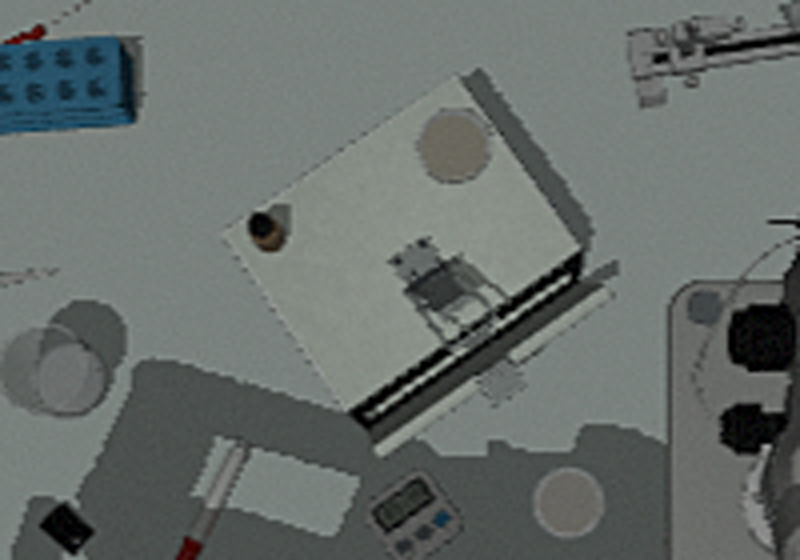

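View pics/scene0.png

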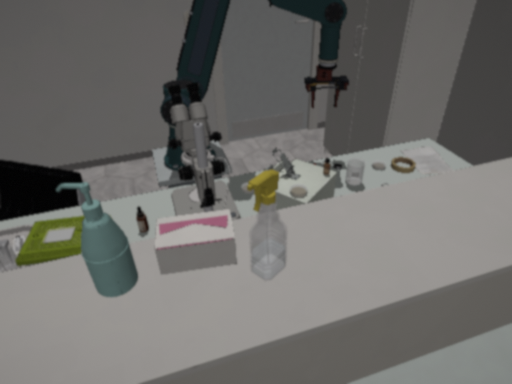

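The top view shows the chamber turned about 35°. The rough corners of its top, in full-image pixels, are (155,168), (217,129), (246,172) and (188,213). The lid is open to the lower right, and the latch is at about (210,185). I'll fit the pose next.

```bash
cat > h.py <<'E'
import numpy as np, cv2
from scipy.optimize import least_squares
from scipy.spatial.transform import Rotation as R
def proj(p,X):
    X=np.atleast_2d(X); c=(p["world_to_cam"]@np.c_[X,np.ones(len(X))].T).T[:,:3]
    u=(p["mtx"]@c.T).T; return u[:,:2]/u[:,2:]
def onplane(p,uv,z):
    M=np.array(p["world_to_cam"]); Rm,t=M[:3,:3],M[:3,3]; C=-Rm.T@t
    d=Rm.T@np.linalg.inv(p["mtx"])@np.r_[uv,1]; return C+d*(z-C[2])/d[2]
def w(pose,X):  # chamber mm->world m
    x,y,a=pose; X=np.atleast_2d(X)/1000.; c,s=np.cos(a),np.sin(a)
    return np.c_[x+c*X[:,0]-s*X[:,1], y+s*X[:,0]+c*X[:,1], X[:,2]]
def latch(L,e):
    P=np.array([-37,151.]); H=P+16*np.array([np.cos(L-.21),np.sin(L-.21)])
    f=np.array([-np.cos(e),np.sin(e)]);u=np.array([np.sin(e),np.cos(e)])
    bar=H+78*f; return dict(tip=P+74*np.array([np.cos(L),np.sin(L)])+7.5*np.array([-np.sin(L),np.cos(L)]),H=H,bar=bar,tab=bar+9.5*f+10.5*u)
E
python3 - <<'E'
from h import *
from cell import manip, vision
p=vision.capture("top")
uv=np.array([[155.5,168.2],[217,128.7],[245.7,172.5],[188,213]])+[-.4,-.4]
X=[[85,110,140],[85,-110,140],[-85,-110,140],[-85,110,140]]
f=least_squares(lambda v:(proj(p,w(v,X))-uv).ravel(),[.5,.2,.6])
print(f.x,np.degrees(f.x[2]),f.fun.round(1))
for r in ([378,450],[610,290]): print("lid top edge end",onplane(p,np.array(r)/4+[99.6,109.6],.135))
w2=vision.capture("wrist"); M=np.array(w2["world_to_cam"]);C=-M[:3,:3].T@M[:3,3]
s=manip.state();Rt=R.from_quat(s["ee_rot"]).as_matrix();print(Rt.round(3))
print("cam in tool",Rt.T@(C-s["tool_pos"]),(Rt.T@M[:3,:3].T).round(3),w2["mtx"][0])
for n,q in (("pivot",[-37,0,151]),("front",[-105,0,145])): print(n,w(f.x,q))
E
```

```text
[0.52403971 0.30996127 0.62230123] 35.655234301211046 [ 0.8 -0.3 -1.2 -0.1  1.2  0.1 -0.8  0.3]
lid top edge end [0.36379339 0.32732996 0.135     ]
lid top edge end [0.48953126 0.1534398  0.135     ]
[[ 0.266 -0.    -0.964]
 [ 0.964 -0.     0.266]
 [-0.    -1.     0.   ]]
cam in tool [ 0.00077871 -0.08137837  0.06572365] [[ 1.     0.001 -0.   ]
 [ 0.    -0.243  0.97 ]
 [ 0.001 -0.97  -0.243]] [308.23571945   0.         258.32625806]
pivot [[0.49397576 0.28839373 0.151     ]]
front [[0.4387231  0.24875608 0.145     ]]
```

```bash
cat >> h.py <<'E'
def tgt(pose,tcp_mm,th,s):
    "shift cm + rotvec from current (commanded~measured) pose to TCP at chamber mm, lean th"
    a=pose[2]; cx=np.array([np.cos(a),np.sin(a),0]);cy=np.array([-np.sin(a),np.cos(a),0]);z=np.array([0,0,1.])
    y=np.sin(th)*cx-np.cos(th)*z; Rt=np.c_[cy,y,np.cross(cy,y)]
    R0=R.from_quat(s["ee_rot"]).as_matrix()
    return ((w(pose,tcp_mm)[0]-s["tool_pos"])*100).round(2),R.from_matrix(Rt@R0.T).as_rotvec().round(3)
def inch(pose,s):
    "TCP, fingertip in chamber mm, approach dir"
    a=pose[2]; Q=R.from_euler("z",-a).as_matrix(); t=Q@(s["tool_pos"]-[pose[0],pose[1],0])*1000
    d=Q@R.from_quat(s["ee_rot"]).as_matrix(); return t.round(1),(t+80*d[:,1]).round(1),d.round(3)
E
python3 - <<'E'
from h import *
from cell import manip
pose=[.524,.310,.6223]; s=manip.state()
print(tgt(pose,[-158,50,367],.35,s),tgt(pose,[-158,50,367],0,s))
E
```

```text
(array([ 20.71, -31.99,   6.44]), array([ 0.064, -0.356,  0.882])) (array([ 20.71, -31.99,   6.44]), array([ 0.   , -0.   ,  0.891]))
```

Request:
move_arm([
  {"dx": 4, "dy": -5, "dz": 4, "ax": 0.01, "ay": -0.06, "az": 0.15, "grip": 1},
  {"dx": 20.7, "dy": -32, "dz": 6.4, "ax": 0.064, "ay": -0.356, "az": 0.882, "grip": 1},
  {"dx": 20.7, "dy": -32, "dz": 6.4, "ax": 0.064, "ay": -0.356, "az": 0.882, "grip": 1},
  {"dx": 20.7, "dy": -32, "dz": 6.4, "ax": 0.064, "ay": -0.356, "az": 0.882, "grip": 1},
  {"dx": 20.7, "dy": -32, "dz": 6.4, "ax": 0.064, "ay": -0.356, "az": 0.882, "grip": 1},
  {"dx": 20.7, "dy": -32, "dz": 6.4, "ax": 0.064, "ay": -0.356, "az": 0.882, "grip": 1},
  {"dx": 20.7, "dy": -32, "dz": 6.4, "ax": 0.064, "ay": -0.356, "az": 0.882, "grip": 1},
  {"dx": 20.7, "dy": -32, "dz": 6.4, "ax": 0.064, "ay": -0.356, "az": 0.882, "grip": 1},
  {"dx": 20.7, "dy": -32, "dz": 6.4, "ax": 0.064, "ay": -0.356, "az": 0.882, "grip": 1},
  {"dx": 20.7, "dy": -32, "dz": 6.4, "ax": 0.064, "ay": -0.356, "az": 0.882, "grip": 1},
  {"dx": 20.7, "dy": -32, "dz": 6.4, "ax": 0.064, "ay": -0.356, "az": 0.882, "grip": 1},
  {"dx": 20.7, "dy": -32, "dz": 6.4, "ax": 0.064, "ay": -0.356, "az": 0.882, "grip": 1},
  {"dx": 20.7, "dy": -32, "dz": 6.4, "ax": 0.064, "ay": -0.356, "az": 0.882, "grip": 1},
  {"dx": 20.7, "dy": -32, "dz": 6.4, "ax": 0.064, "ay": -0.356, "az": 0.882, "grip": 1},
])

```text
t: 2.37
tool_pos: [0.3657, 0.259, 0.3664]
ee_rot: [0.374, 0.729, -0.51, -0.262]
contact_force: [-1.0, 0.4, -0.3]
gripper_width: 0.0879
```

Run:
```python
from h import *
from cell import manip, vision
import pickle
p=vision.capture("wrist"); pickle.dump(p,open("w1.pkl","wb"))
cv2.imwrite("pics/w1.png",cv2.resize(p["pixels"][:,:,::-1],(800,600),interpolation=2))
print(inch([.524,.310,.6223],manip.state()),manip.state()["contact_force"])
```

```text
(array([-158.3,   51.2,  366.4]), array([-130.9,   51.4,  291.2]), array([[-0.002,  0.342, -0.94 ],
       [ 1.   ,  0.001, -0.002],
       [ 0.001, -0.94 , -0.342]])) [ 0.26361747 -0.30085017  0.54428467]
```

View pics/w1.png

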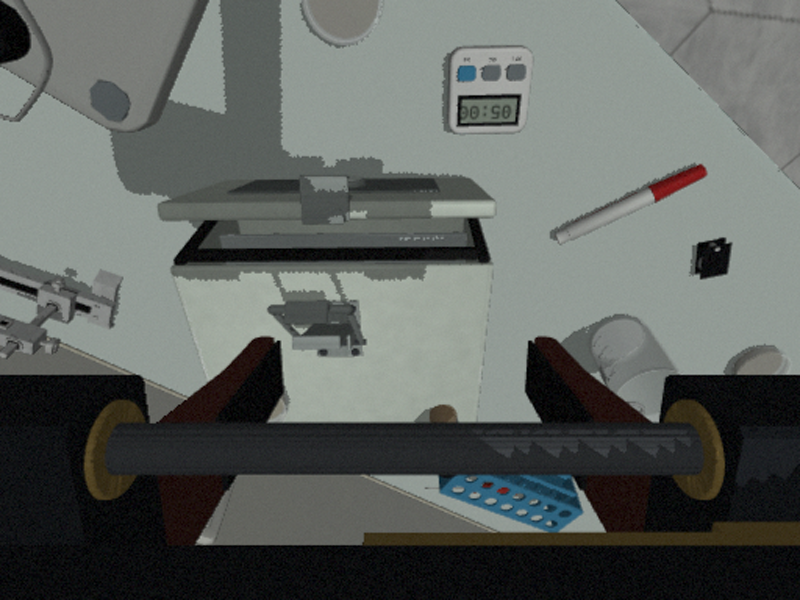

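The wrist view shows the chamber's front top corners at about (175,263) and (492,263), and the lid's top edge at rows 200–217 over columns 160–495. The latch is at (270–365, 295–358). I'll zoom in on the latch.

Run:
```python
from h import *
import pickle
p=pickle.load(open("w1.pkl","rb"))
c=p["pixels"][105:240,90:325,::-1]
c=cv2.convertScaleAbs(cv2.resize(c[75:,65:165],(800,480),interpolation=2),alpha=1.5)
cv2.imwrite("pics/w1z.png",c)
pose=[.524,.310,.6223]
pr=lambda X:(proj(p,w(pose,X))/.64).round(0).tolist()
print("corn",pr([[-85,-110,140],[-85,110,140],[-37,0,151]]))
for L in (1.2,1.5,1.8,2.1):
  for e in (-.2,.1,.4,.7,1):
    d=latch(L,e); print(L,e,{k:pr([[v[0],0,v[1]]])[0] for k,v in d.items()})
```

```text
corn [[163.0, 264.0], [491.0, 264.0], [331.0, 331.0]]
1.2 -0.2 {'tip': [319.0, 429.0], 'H': [329.0, 353.0], 'bar': [322.0, 244.0], 'tab': [319.0, 234.0]}
1.2 0.1 {'tip': [319.0, 429.0], 'H': [329.0, 353.0], 'bar': [317.0, 261.0], 'tab': [312.0, 258.0]}
1.2 0.4 {'tip': [319.0, 429.0], 'H': [329.0, 353.0], 'bar': [312.0, 290.0], 'tab': [307.0, 297.0]}
1.2 0.7 {'tip': [319.0, 429.0], 'H': [329.0, 353.0], 'bar': [308.0, 329.0], 'tab': [304.0, 345.0]}
1.2 1 {'tip': [319.0, 429.0], 'H': [329.0, 353.0], 'bar': [307.0, 373.0], 'tab': [304.0, 397.0]}
1.5 -0.2 {'tip': [314.0, 407.0], 'H': [329.0, 350.0], 'bar': [321.0, 240.0], 'tab': [317.0, 229.0]}
1.5 0.1 {'tip': [314.0, 407.0], 'H': [329.0, 350.0], 'bar': [315.0, 256.0], 'tab': [311.0, 253.0]}
1.5 0.4 {'tip': [314.0, 407.0], 'H': [329.0, 350.0], 'bar': [310.0, 286.0], 'tab': [305.0, 292.0]}
1.5 0.7 {'tip': [314.0, 407.0], 'H': [329.0, 350.0], 'bar': [307.0, 325.0], 'tab': [302.0, 341.0]}
1.5 1 {'tip': [314.0, 407.0], 'H': [329.0, 350.0], 'bar': [306.0, 369.0], 'tab': [302.0, 393.0]}
1.8 -0.2 {'tip': [312.0, 375.0], 'H': [328.0, 345.0], 'bar
[... 229 characters left out ...]
0, 285.0]}
1.8 0.7 {'tip': [312.0, 375.0], 'H': [328.0, 345.0], 'bar': [306.0, 319.0], 'tab': [301.0, 335.0]}
1.8 1 {'tip': [312.0, 375.0], 'H': [328.0, 345.0], 'bar': [304.0, 363.0], 'tab': [301.0, 387.0]}
2.1 -0.2 {'tip': [311.0, 335.0], 'H': [327.0, 339.0], 'bar': [320.0, 226.0], 'tab': [316.0, 214.0]}
2.1 0.1 {'tip': [311.0, 335.0], 'H': [327.0, 339.0], 'bar': [314.0, 242.0], 'tab': [309.0, 238.0]}
2.1 0.4 {'tip': [311.0, 335.0], 'H': [327.0, 339.0], 'bar': [308.0, 271.0], 'tab': [303.0, 276.0]}
2.1 0.7 {'tip': [311.0, 335.0], 'H': [327.0, 339.0], 'bar': [305.0, 310.0], 'tab': [300.0, 326.0]}
2.1 1 {'tip': [311.0, 335.0], 'H': [327.0, 339.0], 'bar': [304.0, 356.0], 'tab': [300.0, 379.0]}
```

View pics/w1z.png

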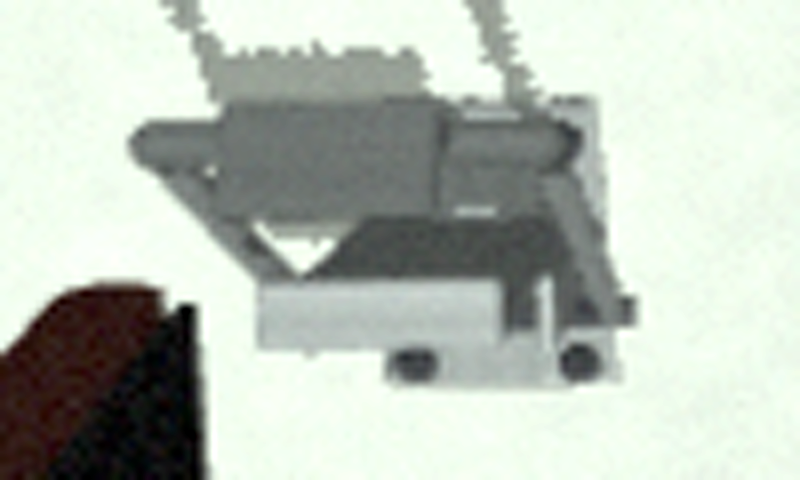

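Run:
```python
from h import *
import pickle
p=pickle.load(open("w1.pkl","rb")); g=cv2.GaussianBlur(p["pixels"],(3,3),0).astype(float).sum(2)/3
np.set_printoptions(linewidth=250)
for r in (172,178,186,196): print(r,"L",g[r,104:128].round(0).astype(int),"R",g[r,304:324].round(0).astype(int))
for c in (130,160,250,290): print("col",c,"rows110-176",g[110:178,c].round(0).astype(int))
```

```text
172 L [150 150 149 148 137 117 101  98  99 100 100 100 102 102 102 102 103 103 103 102 101 101 101 101] R [158 159 158 158 158 157 157 156 153 153 150 147 148 150 150 150 149 149 149 150]
178 L [150 150 149 149 150 149 145 146 153 156 159 161 157 151 141 127 116 114 119 124 130 134 125 116] R [160 159 159 158 158 158 158 156 154 154 148 143 146 150 149 150 150 149 150 149]
186 L [150 150 149 149 149 149 150 149 147 145 149 156 160 161 161 161 162 163 164 163 163 164 164 165] R [158 157 157 158 158 158 157 156 154 145 138 144 149 149 149 150 150 150 150 150]
196 L [150 150 149 148 148 150 150 149 150 150 151 150 148 152 159 163 161 160 160 161 162 162 161 161] R [159 159 158 157 157 156 155 154 147 142 147 151 150 149 149 150 150 149 150 151]
col 130 rows110-176 [ 92  93  93  93  93  94  94  93  91  89  84  80  79  80  79  79  78  78  79  86  95 101 102 101 100 100 100  99  97  92  78  56  35  17   8   8   9   9   6   6   8  12  20  34  47  57  61  61  49  26  10   8  11  13  11   8  13  31  53  69  86  99
 101  99  99  99  99 101]
col 160 rows110-176 [ 92  92  91  91  88  79  63  47  41  42  44  46  51  61  72  79  80  79  81  89  99 103 103 103 103 102 101 100  96  90  89  96 100 101 102 101 101 100  99  94  87  86  87  86  87  86  86  84  63  27  11  13  12  13  15  17  24  48  74  86  95 103
 104 112 135 159 167 167]
col 250 rows110-176 [114  97  91  82  63  47  41  40  41  42  43  49  59  69  75  76  76  79  86  97 102 103 103 102 101 100  99  97  90  86  90  98 101 101 101 101 101 101  96  90  90  88  86  85  86  86  84  68  36  14   9  12  13  13  13  18  42  69  82  90 100 104
 102 100 100 100 101 103]
col 290 rows110-176 [147 132 103  87  80  77  78  78  78  77  77  76  76  77  77  76  78  90 116 145 163 171 173 170 167 164 162 152 130 107  98  97  97  98  97  97  97  92  82  80  86  88  86  85  85  85  84  63  27  12  16  20  20  20  21  27  48  74  94 120 145 156
 159 160 160 160 160 161]
```

Run:
```python
from h import *
import pickle
p=pickle.load(open("w1.pkl","rb"))
X=[[-85,-110,140],[-85,110,140]]; uv=np.array([[107.2,167.3],[316,166.5]])
f=least_squares(lambda v:np.r_[(proj(p,w(v,X))-uv).ravel(),(v[2]-.6223)*100],[.524,.31,.6223]); pose=f.x
print(pose,f.fun.round(2))
def lid(a,x,z): return [-88-x*np.cos(a)-z*np.sin(a), 0, 14+z*np.cos(a)-x*np.sin(a)]
for a in (.2,.25,.3,.35,.4,.45): print(a,np.round(lid(a,12,126)),proj(p,w(pose,lid(a,12,126))).round(1),proj(p,w(pose,lid(a,0,126))).round(1))
def r(v):
    d=latch(v[0],v[1]); P=lambda k:proj(p,w(pose,[[d[k][0],0,d[k][1]]]))[0,1]
    return [P("bar")-198.4,P("H")-218.7,P("tab")-206.9]
q=least_squares(r,[2,.7]); print(q.x,q.fun,latch(*q.x))
for L in (1.8,2,2.1,2.2): 
  c=lambda x,z: [-37+x*np.cos(L)-z*np.sin(L),0,151+x*np.sin(L)+z*np.cos(L)]
  print(L,proj(p,w(pose,[c(74,4.5),c(74,7.5),c(74,12.5)])).round(1).tolist())
```

```text
[0.52025944 0.31104779 0.62643538] [-0.94  0.08  0.94  0.34  0.41]
0.2 [-125.    0.  135.] [[208.7 129.5]] [[209.4 141.4]]
0.25 [-131.    0.  133.] [[208.4 122.9]] [[209.1 135.2]]
0.3 [-137.    0.  131.] [[208.1 116.2]] [[208.7 128.7]]
0.35 [-142.    0.  128.] [[207.9 109.6]] [[208.4 122.2]]
0.4 [-148.    0.  125.] [[207.8 102.9]] [[208.2 115.6]]
0.45 [-154.    0.  122.] [[207.7  96.2]] [[208. 109.]]
[1.81861891 0.66391312] [-0.54248743  0.1181189   0.44158509] {'tip': array([-62.42259644, 220.89951066]), 'H': array([-37.60501712, 166.98855698]), 'bar': array([-99.03680241, 215.0524286 ]), 'tab': array([-100.04874226,  229.17602509])}
1.8 [[202.5, 240.7], [202.3, 237.6], [201.9, 232.5]]
2 [[201.8, 224.4], [201.7, 221.0], [201.5, 215.4]]
2.1 [[201.7, 215.9], [201.7, 212.4], [201.6, 206.6]]
2.2 [[201.8, 207.3], [201.8, 203.8], [201.8, 198.0]]
```

```bash
sed -i 's/^E$//' h.py; echo 'pose=np.array([.5203,.3110,.6255])
def tip(t,th): t=np.array(t,float); return t-80*np.array([np.sin(th),0,-np.cos(th)])' >> h.py
python3 - <<'E'
from h import *
from cell import manip
s=manip.state()
for t in ([-150,112,150],[-150,112,112],[-135,112,112]): print(tgt(pose,tip(t,.35),.35,s))
print(np.cos(pose[2]),np.sin(pose[2]))
E
```

```text
(array([ -5.46,   3.85, -14.12]), array([-0.   , -0.001,  0.001]))
(array([ -5.46,   3.85, -17.92]), array([-0.   , -0.001,  0.001]))
(array([ -4.25,   4.73, -17.92]), array([-0.   , -0.001,  0.001]))
0.8106704695105494 0.585502681346162
```

Request:
move_arm([
  {"dx": -2.5, "dy": 1.9, "dz": -1.5, "grip": 1},
  {"dx": -5.46, "dy": 3.85, "dz": -4, "grip": 1},
  {"dx": -5.46, "dy": 3.85, "dz": -7.5, "grip": 1},
  {"dx": -5.46, "dy": 3.85, "dz": -11, "grip": 1},
  {"dx": -5.46, "dy": 3.85, "dz": -14.5, "grip": 1},
  {"dx": -5.46, "dy": 3.85, "dz": -17.9, "grip": 1},
  {"dx": -5.46, "dy": 3.85, "dz": -17.9, "grip": 1},
  {"dx": -5.46, "dy": 3.85, "dz": -17.9, "grip": 1},
])

```text
invalid input at $.targets[0]: expected keys dx, dy, dz, ax, ay, az, grip
```

Run:
```python
from h import *
from cell import manip, vision
p=vision.capture("wrist")
cv2.imwrite("pics/w2.png",p["pixels"][:,:,::-1])
s=manip.state();print(s["t"],inch(pose,s)[:2],s["contact_force"])
```

```text
2.4667 (array([-155.7,   49. ,  366.3]), array([-128.3,   49. ,  291.1])) [ 0.09387083 -0.27507063 -0.10762568]
```

View pics/w2.png

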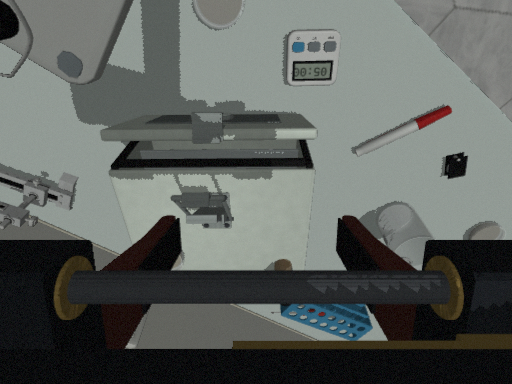

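That view is unchanged because the move was refused: every row needs all the keys.

Request:
move_arm([
  {"dx": -2.5, "dy": 1.9, "dz": -1.5, "ax": 0, "ay": 0, "az": 0, "grip": 1},
  {"dx": -5.46, "dy": 3.85, "dz": -4, "ax": 0, "ay": 0, "az": 0, "grip": 1},
  {"dx": -5.46, "dy": 3.85, "dz": -7.5, "ax": 0, "ay": 0, "az": 0, "grip": 1},
  {"dx": -5.46, "dy": 3.85, "dz": -11, "ax": 0, "ay": 0, "az": 0, "grip": 1},
  {"dx": -5.46, "dy": 3.85, "dz": -14.5, "ax": 0, "ay": 0, "az": 0, "grip": 1},
  {"dx": -5.46, "dy": 3.85, "dz": -17.9, "ax": 0, "ay": 0, "az": 0, "grip": 1},
  {"dx": -5.46, "dy": 3.85, "dz": -17.9, "ax": 0, "ay": 0, "az": 0, "grip": 1},
  {"dx": -5.46, "dy": 3.85, "dz": -17.9, "ax": 0, "ay": 0, "az": 0, "grip": 1},
])

```text
t: 3.13
tool_pos: [0.3099, 0.2971, 0.186]
ee_rot: [0.372, 0.728, -0.512, -0.262]
contact_force: [-0.4, -0.0, -0.9]
gripper_width: 0.0877
```

Run:
```python
from h import *
from cell import manip, vision
p=vision.capture("wrist")
cv2.imwrite("pics/w3.png",p["pixels"][:,:,::-1])
s=manip.state();print(s["t"],inch(pose,s)[:2],s["contact_force"])
```

```text
3.1833 (array([-177.2,  111.6,  187.9]), array([-149.9,  111.6,  112.7])) [-0.64717091 -0.01386336 -0.05223987]
```

View pics/w3.png

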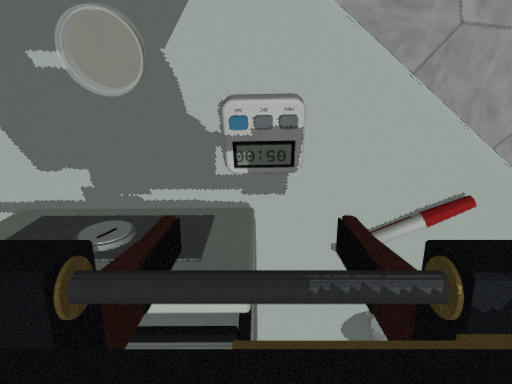

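Request:
move_arm([
  {"dx": 0.41, "dy": 0.29, "dz": 0, "ax": 0, "ay": 0, "az": 0, "grip": 1},
  {"dx": 0.81, "dy": 0.59, "dz": 0, "ax": 0, "ay": 0, "az": 0, "grip": 1},
  {"dx": 1.05, "dy": 0.76, "dz": 0, "ax": 0, "ay": 0, "az": 0, "grip": 1},
  {"dx": 1.22, "dy": 0.88, "dz": 0, "ax": 0, "ay": 0, "az": 0, "grip": 1},
  {"dx": 1.34, "dy": 0.97, "dz": 0, "ax": 0, "ay": 0, "az": 0, "grip": 1},
  {"dx": 1.46, "dy": 1.05, "dz": 0, "ax": 0, "ay": 0, "az": 0, "grip": 1},
  {"dx": 1.58, "dy": 1.14, "dz": 0, "ax": 0, "ay": 0, "az": 0, "grip": 1},
  {"dx": 1.7, "dy": 1.23, "dz": 0, "ax": 0, "ay": 0, "az": 0, "grip": 1},
  {"dx": 1.82, "dy": 1.31, "dz": 0, "ax": 0, "ay": 0, "az": 0, "grip": 1},
  {"dx": 1.94, "dy": 1.4, "dz": 0, "ax": 0, "ay": 0, "az": 0, "grip": 1},
  {"dx": 2.07, "dy": 1.49, "dz": 0, "ax": 0, "ay": 0, "az": 0, "grip": 1},
  {"dx": 2.15, "dy": 1.55, "dz": 0, "ax": 0, "ay": 0, "az": 0, "grip": 1},
])

```text
t: 4.18
tool_pos: [0.3309, 0.3108, 0.1864]
ee_rot: [0.373, 0.727, -0.512, -0.263]
contact_force: [-7.2, -4.2, 5.1]
gripper_width: 0.0878
```

Request:
move_arm([
  {"dx": 0.08, "dy": 0.06, "dz": 0, "ax": 0, "ay": 0, "az": 0, "grip": 1},
  {"dx": 0.16, "dy": 0.12, "dz": 0, "ax": 0, "ay": 0, "az": 0, "grip": 1},
  {"dx": 0.24, "dy": 0.18, "dz": 0, "ax": 0, "ay": 0, "az": 0, "grip": 1},
  {"dx": 0.32, "dy": 0.23, "dz": 0, "ax": 0, "ay": 0, "az": 0, "grip": 1},
])

```text
t: 4.52
tool_pos: [0.3342, 0.3132, 0.1865]
ee_rot: [0.373, 0.728, -0.512, -0.263]
contact_force: [-5.7, -4.2, 5.6]
gripper_width: 0.088
```

Request:
move_arm([
  {"dx": 0.08, "dy": 0.06, "dz": 0, "ax": 0, "ay": 0, "az": 0, "grip": 1},
  {"dx": 0.16, "dy": 0.12, "dz": 0, "ax": 0, "ay": 0, "az": 0, "grip": 1},
  {"dx": 0.24, "dy": 0.18, "dz": 0, "ax": 0, "ay": 0, "az": 0, "grip": 1},
])

```text
t: 4.77
tool_pos: [0.3367, 0.3151, 0.1866]
ee_rot: [0.373, 0.728, -0.512, -0.263]
contact_force: [-5.4, -4.5, 4.5]
gripper_width: 0.0877
```

Request:
move_arm([
  {"dx": 0.08, "dy": 0.06, "dz": 0, "ax": 0, "ay": 0, "az": 0, "grip": 1},
])

```text
t: 4.85
tool_pos: [0.3376, 0.3157, 0.1866]
ee_rot: [0.373, 0.728, -0.512, -0.263]
contact_force: [-6.3, -4.1, 5.8]
gripper_width: 0.088
```

Request:
move_arm([
  {"dx": 0.08, "dy": 0.06, "dz": 0, "ax": 0, "ay": 0, "az": 0, "grip": 1},
])

```text
t: 4.93
tool_pos: [0.3384, 0.3163, 0.1866]
ee_rot: [0.373, 0.728, -0.512, -0.263]
contact_force: [-5.2, -3.7, 4.1]
gripper_width: 0.088
```

Request:
move_arm([
  {"dx": 0.06, "dy": 0.04, "dz": 0, "ax": 0, "ay": 0, "az": 0, "grip": 1},
])

```text
t: 5.02
tool_pos: [0.3391, 0.3168, 0.1867]
ee_rot: [0.373, 0.728, -0.512, -0.263]
contact_force: [-5.1, -4.9, 4.1]
gripper_width: 0.0878
```

Request:
move_arm([
  {"dx": 0.06, "dy": 0.04, "dz": 0, "ax": 0, "ay": 0, "az": 0, "grip": 1},
])

```text
t: 5.1
tool_pos: [0.3397, 0.3172, 0.1867]
ee_rot: [0.373, 0.728, -0.512, -0.263]
contact_force: [-4.9, -2.8, 5.1]
gripper_width: 0.0879
```

Request:
move_arm([
  {"dx": 0.06, "dy": 0.04, "dz": 0, "ax": 0, "ay": 0, "az": 0, "grip": 1},
])

```text
t: 5.18
tool_pos: [0.3404, 0.3177, 0.1867]
ee_rot: [0.373, 0.728, -0.511, -0.263]
contact_force: [-5.5, -3.0, 4.8]
gripper_width: 0.0879
```

Request:
move_arm([
  {"dx": 0.06, "dy": 0.04, "dz": 0, "ax": 0, "ay": 0, "az": 0, "grip": 1},
])

```text
t: 5.27
tool_pos: [0.341, 0.3181, 0.1867]
ee_rot: [0.373, 0.728, -0.511, -0.263]
contact_force: [-6.2, -4.3, 4.6]
gripper_width: 0.0879
```

Request:
move_arm([
  {"dx": 0.06, "dy": 0.04, "dz": 0, "ax": 0, "ay": 0, "az": 0, "grip": 1},
])

```text
t: 5.35
tool_pos: [0.3416, 0.3185, 0.1867]
ee_rot: [0.373, 0.728, -0.511, -0.263]
contact_force: [-6.0, -3.0, 6.0]
gripper_width: 0.0878
```

Request:
move_arm([
  {"dx": 0.06, "dy": 0.04, "dz": 0, "ax": 0, "ay": 0, "az": 0, "grip": 1},
])

```text
t: 5.43
tool_pos: [0.3422, 0.3189, 0.1868]
ee_rot: [0.374, 0.728, -0.511, -0.263]
contact_force: [-5.5, -3.4, 4.6]
gripper_width: 0.0876
```

Request:
move_arm([
  {"dx": 0.04, "dy": 0.03, "dz": 0, "ax": 0, "ay": 0, "az": 0, "grip": 1},
])

```text
t: 5.52
tool_pos: [0.3427, 0.3193, 0.1868]
ee_rot: [0.374, 0.728, -0.511, -0.263]
contact_force: [-6.0, -3.3, 4.6]
gripper_width: 0.0876
```

Request:
move_arm([
  {"dx": 0.06, "dy": 0.04, "dz": 0, "ax": 0, "ay": 0, "az": 0, "grip": 1},
])

```text
t: 5.6
tool_pos: [0.3433, 0.3197, 0.1868]
ee_rot: [0.374, 0.728, -0.511, -0.263]
contact_force: [-5.6, -4.3, 5.2]
gripper_width: 0.0876
```

Request:
move_arm([
  {"dx": 0.06, "dy": 0.04, "dz": 0, "ax": 0, "ay": 0, "az": 0, "grip": 1},
])

```text
t: 5.68
tool_pos: [0.3437, 0.3199, 0.1867]
ee_rot: [0.373, 0.728, -0.512, -0.263]
contact_force: [-7.2, -5.2, 7.2]
gripper_width: 0.0879
```

Request:
move_arm([
  {"dx": 0.04, "dy": 0.03, "dz": 0, "ax": 0, "ay": 0, "az": 0, "grip": 1},
])

```text
t: 5.77
tool_pos: [0.3437, 0.32, 0.1865]
ee_rot: [0.373, 0.728, -0.512, -0.263]
contact_force: [-7.9, -5.9, 7.1]
gripper_width: 0.0879
```

Request:
move_arm([
  {"dx": 0.04, "dy": 0.03, "dz": 0, "ax": 0, "ay": 0, "az": 0, "grip": 1},
])

```text
t: 5.85
tool_pos: [0.3438, 0.3201, 0.1864]
ee_rot: [0.373, 0.727, -0.512, -0.263]
contact_force: [-8.3, -7.1, 8.4]
gripper_width: 0.0878
```

Request:
move_arm([
  {"dx": 0.04, "dy": 0.03, "dz": 0, "ax": 0, "ay": 0, "az": 0, "grip": 1},
])

```text
t: 5.93
tool_pos: [0.344, 0.3202, 0.1863]
ee_rot: [0.373, 0.727, -0.512, -0.263]
contact_force: [-9.8, -6.6, 8.3]
gripper_width: 0.0879
```

Request:
move_arm([
  {"dx": 0.04, "dy": 0.03, "dz": 0, "ax": 0, "ay": 0, "az": 0, "grip": 1},
  {"dx": 0.04, "dy": 0.03, "dz": 0, "ax": 0, "ay": 0, "az": 0, "grip": 1},
])

```text
t: 6.1
tool_pos: [0.344, 0.3202, 0.1861]
ee_rot: [0.373, 0.727, -0.513, -0.264]
contact_force: [-8.3, -6.6, 7.1]
gripper_width: 0.0878
```

Run:
```python
from h import *
from cell import manip
s=manip.state();print(s["t"],inch(pose,s)[:2],s["contact_force"])
```

```text
6.1 (array([-137.5,  110.7,  186.1]), array([-110.7,  110.7,  110.7])) [-8.28164951 -6.59524961  7.10793079]
```

Run:
```python
from h import *
from cell import manip
s=manip.state()
for t,th in (([-140,111,111],.35),([-145,60,200],.2),([-128,0,262],0),([-128,0,225],0)): print(tgt(pose,tip(t,th),th,s))
```

```text
(array([-2.44, -1.73,  0.  ]), array([ 0.004, -0.007,  0.004]))
(array([ 1.07, -5.48,  9.23]), array([-0.084,  0.115,  0.004]))
(array([ 7.25, -8.42, 15.59]), array([-0.2  ,  0.277,  0.004]))
(array([ 7.25, -8.42, 11.89]), array([-0.2  ,  0.277,  0.004]))
```

Request:
move_arm([
  {"dx": -1.2, "dy": -0.85, "dz": 0, "ax": 0, "ay": 0, "az": 0, "grip": 1},
  {"dx": -2.4, "dy": -1.7, "dz": 1, "ax": 0, "ay": 0, "az": 0, "grip": -1},
  {"dx": -2.4, "dy": -1.7, "dz": 5, "ax": 0, "ay": 0, "az": 0, "grip": -1},
  {"dx": -2.4, "dy": -1.7, "dz": 9, "ax": -0.05, "ay": 0.07, "az": 0, "grip": -1},
  {"dx": -1, "dy": -3.5, "dz": 12, "ax": -0.1, "ay": 0.14, "az": 0.004, "grip": -1},
  {"dx": 2, "dy": -5.5, "dz": 14.5, "ax": -0.2, "ay": 0.277, "az": 0.004, "grip": -1},
  {"dx": 5, "dy": -7.2, "dz": 15.6, "ax": -0.2, "ay": 0.277, "az": 0.004, "grip": -1},
  {"dx": 7.25, "dy": -8.42, "dz": 15.6, "ax": -0.2, "ay": 0.277, "az": 0.004, "grip": -1},
  {"dx": 7.25, "dy": -8.42, "dz": 15.6, "ax": -0.2, "ay": 0.277, "az": 0.004, "grip": -1},
  {"dx": 7.25, "dy": -8.42, "dz": 15.6, "ax": -0.2, "ay": 0.277, "az": 0.004, "grip": -1},
])

```text
t: 6.93
tool_pos: [0.4219, 0.2376, 0.3438]
ee_rot: [0.324, 0.632, -0.626, -0.321]
contact_force: [0.2, -0.4, -0.3]
gripper_width: 0.0316
```

Run:
```python
from h import *
from cell import manip,vision
s=manip.state();print(s["t"],inch(pose,s)[:2],s["contact_force"],s["gripper_width"])
p=vision.capture("wrist"); cv2.imwrite("pics/w4.png",p["pixels"][:,:,::-1])
print(proj(p,w(pose,[[-85,-110,140],[-85,110,140],[-106,-109,140],[-106,109,140]])).round(1))
```

```text
6.9333 (array([-122.8,   -1.9,  343.8]), array([-122. ,   -1.9,  263.8])) [ 0.18851183 -0.3690045  -0.34060744] 0.03155164804807211
[[147.7 219.8]
 [372.5 219.6]
 [146.7 199.2]
 [373.5 198.9]]
```

View pics/w4.png

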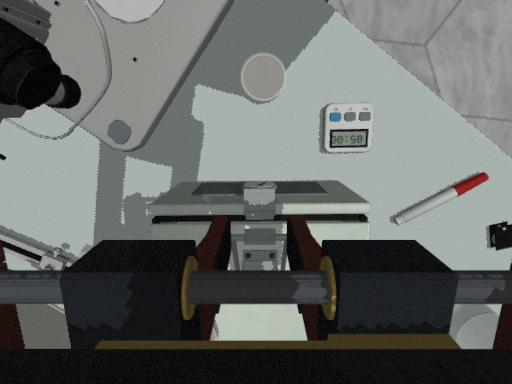

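Request:
move_arm([
  {"dx": -0.5, "dy": -0.17, "dz": -1.5, "ax": 0, "ay": 0, "az": 0, "grip": -1},
  {"dx": -0.5, "dy": -0.17, "dz": -3, "ax": 0, "ay": 0, "az": 0, "grip": -1},
  {"dx": -0.5, "dy": -0.17, "dz": -4.5, "ax": 0, "ay": 0, "az": 0, "grip": -1},
  {"dx": -0.5, "dy": -0.17, "dz": -5.5, "ax": 0, "ay": 0, "az": 0, "grip": -1},
  {"dx": -0.5, "dy": -0.17, "dz": -6.5, "ax": 0, "ay": 0, "az": 0, "grip": -1},
  {"dx": -0.5, "dy": -0.17, "dz": -7.5, "ax": 0, "ay": 0, "az": 0, "grip": -1},
  {"dx": -0.5, "dy": -0.17, "dz": -8.5, "ax": 0, "ay": 0, "az": 0, "grip": -1},
  {"dx": -0.5, "dy": -0.17, "dz": -9.2, "ax": 0, "ay": 0, "az": 0, "grip": -1},
  {"dx": -0.5, "dy": -0.17, "dz": -9.8, "ax": 0, "ay": 0, "az": 0, "grip": -1},
  {"dx": -0.5, "dy": -0.17, "dz": -9.8, "ax": 0, "ay": 0, "az": 0, "grip": -1},
])

```text
t: 7.82
tool_pos: [0.4142, 0.2363, 0.2445]
ee_rot: [0.322, 0.632, -0.628, -0.321]
contact_force: [-0.2, -0.4, 0.2]
gripper_width: 0.0003
```

Request:
move_arm([
  {"dx": 0, "dy": 0, "dz": -0.2, "ax": 0, "ay": 0, "az": 0, "grip": -1},
  {"dx": 0, "dy": 0, "dz": -0.4, "ax": 0, "ay": 0, "az": 0, "grip": -1},
])

```text
t: 7.98
tool_pos: [0.4152, 0.2367, 0.2419]
ee_rot: [0.323, 0.633, -0.627, -0.32]
contact_force: [-0.6, 0.0, 0.2]
gripper_width: 0.0003
```

Run:
```python
from h import *
from cell import manip,vision
s=manip.state();print(s["t"],inch(pose,s)[:2],s["contact_force"],s["gripper_width"])
```

```text
7.9833 (array([-128.7,    1.3,  241.9]), array([-128. ,    1.2,  161.9])) [-0.62621154  0.02500606  0.16909301] 0.0002994873300742019
```

Descending by feel.

Request:
move_arm([
  {"dx": 0, "dy": 0, "dz": -0.2, "ax": 0, "ay": 0, "az": 0, "grip": -1},
  {"dx": 0, "dy": 0, "dz": -0.3, "ax": 0, "ay": 0, "az": 0, "grip": -1},
])

```text
t: 8.15
tool_pos: [0.4149, 0.2366, 0.2387]
ee_rot: [0.323, 0.632, -0.627, -0.32]
contact_force: [-1.1, -0.7, 0.3]
gripper_width: 0.0007
```

Request:
move_arm([
  {"dx": 0, "dy": 0, "dz": -0.1, "ax": 0, "ay": 0, "az": 0, "grip": -1},
  {"dx": 0, "dy": 0, "dz": -0.2, "ax": 0, "ay": 0, "az": 0, "grip": -1},
])

```text
t: 8.32
tool_pos: [0.4149, 0.2365, 0.2367]
ee_rot: [0.323, 0.632, -0.627, -0.32]
contact_force: [0.6, -0.1, -0.2]
gripper_width: 0.0007
```

Request:
move_arm([
  {"dx": 0, "dy": 0, "dz": -0.1, "ax": 0, "ay": 0, "az": 0, "grip": -1},
])

```text
t: 8.4
tool_pos: [0.4148, 0.2366, 0.2357]
ee_rot: [0.323, 0.632, -0.627, -0.32]
contact_force: [0.7, -0.4, 0.3]
gripper_width: 0.0005
```

Request:
move_arm([
  {"dx": 0, "dy": 0, "dz": -0.1, "ax": 0, "ay": 0, "az": 0, "grip": -1},
])

```text
t: 8.48
tool_pos: [0.4148, 0.2365, 0.2346]
ee_rot: [0.323, 0.632, -0.627, -0.32]
contact_force: [0.8, -0.0, 0.1]
gripper_width: 0.0003
```

Request:
move_arm([
  {"dx": 0, "dy": 0, "dz": -0.1, "ax": 0, "ay": 0, "az": 0, "grip": -1},
])

```text
t: 8.57
tool_pos: [0.4148, 0.2365, 0.2336]
ee_rot: [0.323, 0.632, -0.627, -0.32]
contact_force: [0.1, -0.3, 0.0]
gripper_width: 0.0006
```

Request:
move_arm([
  {"dx": 0, "dy": 0, "dz": -0.1, "ax": 0, "ay": 0, "az": 0, "grip": -1},
])

```text
t: 8.65
tool_pos: [0.4148, 0.2365, 0.2326]
ee_rot: [0.323, 0.632, -0.627, -0.32]
contact_force: [-0.6, 0.6, -0.3]
gripper_width: 0.0006
```

Request:
move_arm([
  {"dx": 0, "dy": 0, "dz": -0.1, "ax": 0, "ay": 0, "az": 0, "grip": -1},
])

```text
t: 8.73
tool_pos: [0.4147, 0.2365, 0.2315]
ee_rot: [0.323, 0.632, -0.627, -0.32]
contact_force: [-0.1, -0.2, 0.5]
gripper_width: 0.0001
```

Run:
```python
from h import *
from cell import manip,vision
import pickle
s=manip.state();print(s["t"],inch(pose,s)[:2],s["contact_force"],s["gripper_width"])
a=vision.capture("top");b=vision.capture("scene");c=vision.capture("wrist")
pickle.dump((a,b,c),open("v5.pkl","wb"))
A=cv2.resize(a["pixels"][160:220,180:260,::-1],(400,300),interpolation=2);B=cv2.resize(b["pixels"][135:195,240:320,::-1],(400,300),interpolation=2)
C=cv2.resize(c["pixels"][150:300,130:390,::-1],(520,300),interpolation=2)
cv2.imwrite("pics/v5.png",cv2.vconcat([cv2.hconcat([A,B]),cv2.copyMakeBorder(C,0,0,0,280,0)]))
```

```text
8.7333 (array([-129.2,    1.5,  231.5]), array([-128.5,    1.5,  151.5])) [-0.10354054 -0.15385959  0.48600206] 7.192531645371233e-05
```

View pics/v5.png

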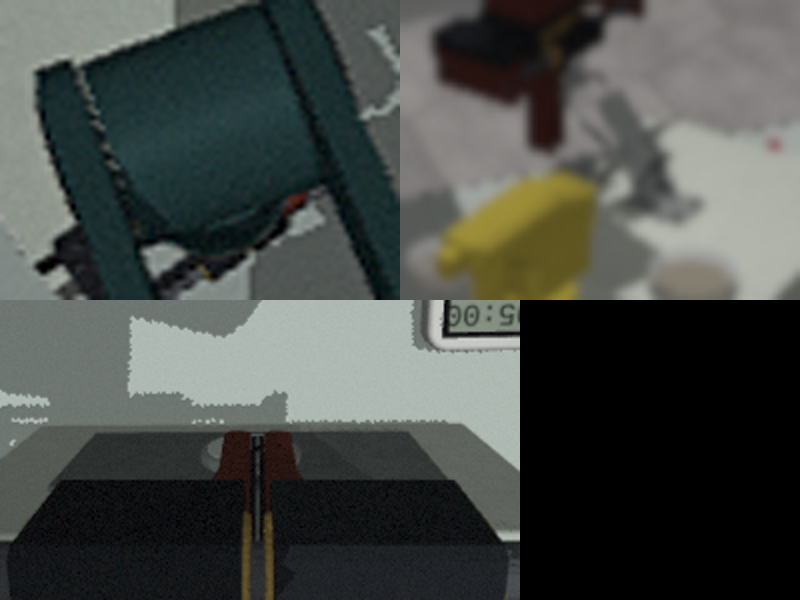

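The loop is still up. My finger passed down in front of it without touching, because the tab's foremost point is at x≈-110. I'll go back over the tab and follow its arc down.

Request:
move_arm([
  {"dx": -0.1, "dy": -0.1, "dz": 4, "ax": 0, "ay": 0, "az": 0, "grip": -1},
  {"dx": 0, "dy": 0, "dz": 8, "ax": 0, "ay": 0, "az": 0, "grip": -1},
  {"dx": 0, "dy": 0, "dz": 10, "ax": 0, "ay": 0, "az": 0, "grip": -1},
  {"dx": 1, "dy": 0.6, "dz": 10, "ax": 0, "ay": 0, "az": 0, "grip": -1},
  {"dx": 1.75, "dy": 1.08, "dz": 9.5, "ax": 0, "ay": 0, "az": 0, "grip": -1},
  {"dx": 1.75, "dy": 1.08, "dz": 9, "ax": 0, "ay": 0, "az": 0, "grip": -1},
  {"dx": 1.75, "dy": 1.08, "dz": 8.5, "ax": 0, "ay": 0, "az": 0, "grip": -1},
  {"dx": 1.75, "dy": 1.08, "dz": 8, "ax": 0, "ay": 0, "az": 0, "grip": -1},
  {"dx": 1.6, "dy": 0.96, "dz": 7.5, "ax": 0, "ay": 0, "az": 0, "grip": -1},
])

```text
t: 9.63
tool_pos: [0.4298, 0.2457, 0.3045]
ee_rot: [0.322, 0.631, -0.628, -0.321]
contact_force: [-0.4, 0.0, 0.5]
gripper_width: 0.0003
```

Run:
```python
from h import *
from cell import manip,vision
s=manip.state();print(s["t"],inch(pose,s)[:2],s["contact_force"])
b=vision.capture("scene"); cv2.imwrite("pics/s6.png",cv2.resize(b["pixels"][135:195,240:320,::-1],(640,480),interpolation=2))
for L,e in ((2,.68),(2,.5),(2,.3),(2,-.25)):
  d=latch(L,e); print(L,e,{k:((proj(b,w(pose,[v[0],0,v[1]]))[0]-[240,135])*8).round(0).tolist() for k,v in d.items()})
```

```text
9.6333 (array([-1.116e+02,  1.000e-01,  3.045e+02]), array([-1.112e+02,  2.000e-01,  2.245e+02])) [-0.38581092  0.04871824  0.52731946]
2 0.68 {'tip': [329.0, 145.0], 'H': [393.0, 264.0], 'bar': [277.0, 127.0], 'tab': [276.0, 98.0]}
2 0.5 {'tip': [329.0, 145.0], 'H': [393.0, 264.0], 'bar': [262.0, 146.0], 'tab': [256.0, 116.0]}
2 0.3 {'tip': [329.0, 145.0], 'H': [393.0, 264.0], 'bar': [251.0, 170.0], 'tab': [240.0, 141.0]}
2 -0.25 {'tip': [329.0, 145.0], 'H': [393.0, 264.0], 'bar': [249.0, 251.0], 'tab': [227.0, 229.0]}
```

View pics/s6.png

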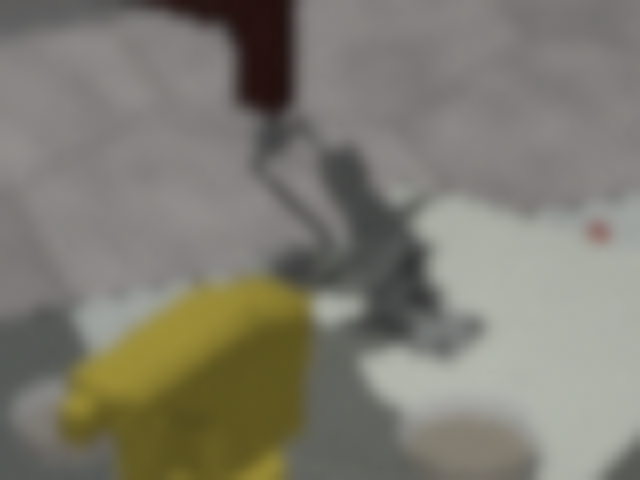

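The scene view shows the fingertip at (265,105) on the tab, with the loop and lever where predicted. Now I'll follow the arc down.

Request:
move_arm([
  {"dx": -0.2, "dy": -0.15, "dz": -0.8, "ax": 0, "ay": 0, "az": 0, "grip": -1},
  {"dx": -0.4, "dy": -0.3, "dz": -1.5, "ax": 0, "ay": 0, "az": 0, "grip": -1},
  {"dx": -0.6, "dy": -0.43, "dz": -2.2, "ax": 0, "ay": 0, "az": 0, "grip": -1},
  {"dx": -0.75, "dy": -0.54, "dz": -3, "ax": 0, "ay": 0, "az": 0, "grip": -1},
  {"dx": -0.85, "dy": -0.61, "dz": -3.8, "ax": 0, "ay": 0, "az": 0, "grip": -1},
  {"dx": -0.95, "dy": -0.69, "dz": -4.6, "ax": 0, "ay": 0, "az": 0, "grip": -1},
  {"dx": -1, "dy": -0.72, "dz": -5.3, "ax": 0, "ay": 0, "az": 0, "grip": -1},
  {"dx": -1, "dy": -0.72, "dz": -5.9, "ax": 0, "ay": 0, "az": 0, "grip": -1},
  {"dx": -1, "dy": -0.72, "dz": -6.3, "ax": 0, "ay": 0, "az": 0, "grip": -1},
  {"dx": -1, "dy": -0.72, "dz": -6.5, "ax": 0, "ay": 0, "az": 0, "grip": -1},
])

```text
t: 10.52
tool_pos: [0.4206, 0.2389, 0.2409]
ee_rot: [0.323, 0.632, -0.627, -0.32]
contact_force: [-0.0, 0.1, -0.5]
gripper_width: 0.0003
```

Request:
move_arm([
  {"dx": 0, "dy": 0, "dz": -0.15, "ax": 0, "ay": 0, "az": 0, "grip": -1},
])

```text
t: 10.6
tool_pos: [0.4209, 0.239, 0.2399]
ee_rot: [0.323, 0.632, -0.627, -0.32]
contact_force: [-0.0, 0.8, -0.2]
gripper_width: 0.0005
```

Request:
move_arm([
  {"dx": 0, "dy": 0, "dz": -0.15, "ax": 0, "ay": 0, "az": 0, "grip": -1},
])

```text
t: 10.68
tool_pos: [0.421, 0.2391, 0.2387]
ee_rot: [0.323, 0.632, -0.627, -0.32]
contact_force: [0.0, 0.5, 0.6]
gripper_width: 0.0004
```

Request:
move_arm([
  {"dx": 0, "dy": 0, "dz": -0.1, "ax": 0, "ay": 0, "az": 0, "grip": -1},
])

```text
t: 10.77
tool_pos: [0.421, 0.2391, 0.2377]
ee_rot: [0.323, 0.633, -0.627, -0.32]
contact_force: [-0.1, 0.2, -0.1]
gripper_width: 0.0006
```

Request:
move_arm([
  {"dx": 0, "dy": 0, "dz": -0.1, "ax": 0, "ay": 0, "az": 0, "grip": -1},
])

```text
t: 10.85
tool_pos: [0.421, 0.239, 0.2368]
ee_rot: [0.323, 0.633, -0.627, -0.32]
contact_force: [0.3, 0.5, -0.1]
gripper_width: 0.0004
```

Request:
move_arm([
  {"dx": 0, "dy": 0, "dz": -0.1, "ax": 0, "ay": 0, "az": 0, "grip": -1},
])

```text
t: 10.93
tool_pos: [0.4209, 0.239, 0.2357]
ee_rot: [0.323, 0.633, -0.627, -0.32]
contact_force: [-0.5, 0.1, -0.2]
gripper_width: 0.0003
```

Request:
move_arm([
  {"dx": 0, "dy": 0, "dz": -0.1, "ax": 0, "ay": 0, "az": 0, "grip": -1},
])

```text
t: 11.02
tool_pos: [0.4209, 0.239, 0.2347]
ee_rot: [0.323, 0.632, -0.627, -0.32]
contact_force: [0.5, 0.1, -0.1]
gripper_width: 0.0005
```

Request:
move_arm([
  {"dx": 0, "dy": 0, "dz": -0.1, "ax": 0, "ay": 0, "az": 0, "grip": -1},
])

```text
t: 11.1
tool_pos: [0.4208, 0.239, 0.2337]
ee_rot: [0.323, 0.632, -0.627, -0.32]
contact_force: [0.6, 0.5, 3.7]
gripper_width: 0.0004
```

Request:
move_arm([
  {"dx": 0, "dy": 0, "dz": -0.1, "ax": 0, "ay": 0, "az": 0, "grip": -1},
])

```text
t: 11.18
tool_pos: [0.421, 0.239, 0.2331]
ee_rot: [0.323, 0.633, -0.627, -0.32]
contact_force: [-2.0, -0.8, 12.1]
gripper_width: 0.0004
```

Run:
```python
from h import *
from cell import manip,vision
s=manip.state();print(s["t"],inch(pose,s)[:2],s["contact_force"])
b=vision.capture("scene"); cv2.imwrite("pics/s7.png",cv2.resize(b["pixels"][135:195,240:320,::-1],(640,480),interpolation=2))
```

```text
11.1833 (array([-1.227e+02, -2.000e-01,  2.331e+02]), array([-121.9,   -0.2,  153.1])) [-2.00048083 -0.76928582 12.07295748]
```

View pics/s7.png

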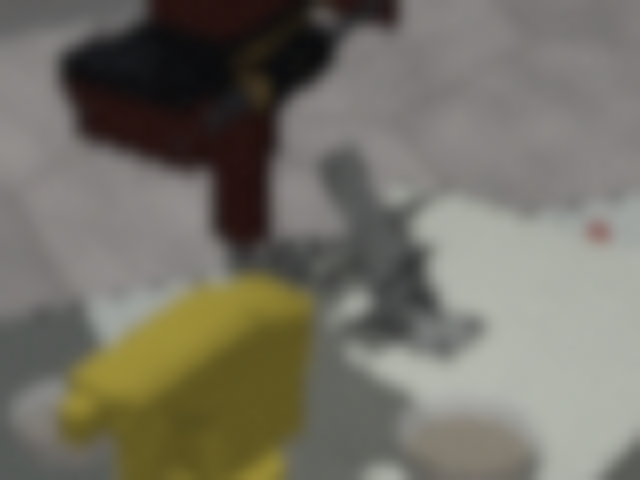

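Request:
move_arm([
  {"dx": 0, "dy": 0, "dz": 1, "ax": 0, "ay": 0, "az": 0, "grip": -1},
  {"dx": 0, "dy": 0, "dz": 2, "ax": 0, "ay": 0, "az": 0, "grip": -1},
  {"dx": -1.2, "dy": -0.87, "dz": 2, "ax": 0, "ay": 0, "az": 0, "grip": -1},
  {"dx": -2.4, "dy": -1.73, "dz": 2, "ax": 0, "ay": 0, "az": 0, "grip": -1},
  {"dx": -2.4, "dy": -1.73, "dz": 0.5, "ax": 0, "ay": 0, "az": 0, "grip": -1},
  {"dx": -2.4, "dy": -1.73, "dz": -0.33, "ax": 0, "ay": 0, "az": 0, "grip": -1},
  {"dx": -2.4, "dy": -1.73, "dz": -0.33, "ax": 0, "ay": 0, "az": 0, "grip": -1},
  {"dx": -2, "dy": -1.44, "dz": -0.33, "ax": 0, "ay": 0, "az": 0, "grip": -1},
  {"dx": -1.7, "dy": -1.23, "dz": -0.33, "ax": 0, "ay": 0, "az": 0, "grip": -1},
])

```text
t: 11.98
tool_pos: [0.4048, 0.2272, 0.2298]
ee_rot: [0.323, 0.633, -0.627, -0.32]
contact_force: [0.8, -0.1, 1.0]
gripper_width: 0.0004
```

Run:
```python
from h import *
from cell import manip,vision
s=manip.state();print(s["t"],inch(pose,s)[:2],s["contact_force"])
```

```text
11.9833 (array([-142.7,   -0.3,  229.8]), array([-142. ,   -0.3,  149.8])) [ 0.82780989 -0.14145368  1.01034911]
```

Request:
move_arm([
  {"dx": 0.16, "dy": 0.12, "dz": 0, "ax": 0, "ay": 0, "az": 0, "grip": -1},
  {"dx": 0.32, "dy": 0.23, "dz": 0, "ax": 0, "ay": 0, "az": 0, "grip": -1},
])

```text
t: 12.15
tool_pos: [0.4079, 0.2295, 0.2298]
ee_rot: [0.323, 0.633, -0.627, -0.32]
contact_force: [-0.3, -0.1, -0.6]
gripper_width: 0.0003
```

Request:
move_arm([
  {"dx": 0.12, "dy": 0.09, "dz": 0, "ax": 0, "ay": 0, "az": 0, "grip": -1},
  {"dx": 0.24, "dy": 0.18, "dz": 0, "ax": 0, "ay": 0, "az": 0, "grip": -1},
])

```text
t: 12.32
tool_pos: [0.4091, 0.2306, 0.2293]
ee_rot: [0.323, 0.632, -0.628, -0.32]
contact_force: [-3.0, -3.0, 3.4]
gripper_width: 0.0004
```

Request:
move_arm([
  {"dx": 0.08, "dy": 0.06, "dz": 0, "ax": 0, "ay": 0, "az": 0, "grip": -1},
  {"dx": 0.16, "dy": 0.12, "dz": 0, "ax": 0, "ay": 0, "az": 0, "grip": -1},
])

```text
t: 12.48
tool_pos: [0.4094, 0.2309, 0.2291]
ee_rot: [0.322, 0.631, -0.629, -0.321]
contact_force: [-5.7, -6.0, 7.5]
gripper_width: 0.0002
```

Request:
move_arm([
  {"dx": 0.08, "dy": 0.06, "dz": 0, "ax": 0, "ay": 0, "az": 0, "grip": -1},
])

```text
t: 12.57
tool_pos: [0.4096, 0.2312, 0.229]
ee_rot: [0.322, 0.631, -0.629, -0.321]
contact_force: [-6.8, -6.4, 8.1]
gripper_width: 0.0007
```

Request:
move_arm([
  {"dx": 0.08, "dy": 0.06, "dz": 0, "ax": 0, "ay": 0, "az": 0, "grip": -1},
])

```text
t: 12.65
tool_pos: [0.4101, 0.2316, 0.2289]
ee_rot: [0.322, 0.63, -0.629, -0.321]
contact_force: [-7.1, -6.6, 6.1]
gripper_width: 0.0004
```

Request:
move_arm([
  {"dx": 0.08, "dy": 0.06, "dz": 0, "ax": 0, "ay": 0, "az": 0, "grip": -1},
])

```text
t: 12.73
tool_pos: [0.4107, 0.2321, 0.2289]
ee_rot: [0.322, 0.63, -0.629, -0.321]
contact_force: [-7.1, -7.3, 8.4]
gripper_width: 0.0002
```

Request:
move_arm([
  {"dx": 0.08, "dy": 0.06, "dz": 0, "ax": 0, "ay": 0, "az": 0, "grip": -1},
  {"dx": 0.16, "dy": 0.12, "dz": 0, "ax": 0, "ay": 0, "az": 0, "grip": -1},
])

```text
t: 12.9
tool_pos: [0.4123, 0.2332, 0.2289]
ee_rot: [0.322, 0.63, -0.629, -0.321]
contact_force: [-7.2, -7.4, 9.0]
gripper_width: 0.0004
```

Request:
move_arm([
  {"dx": 0.08, "dy": 0.06, "dz": 0, "ax": 0, "ay": 0, "az": 0, "grip": -1},
  {"dx": 0.16, "dy": 0.12, "dz": 0, "ax": 0, "ay": 0, "az": 0, "grip": -1},
])

```text
t: 13.07
tool_pos: [0.4138, 0.2344, 0.2289]
ee_rot: [0.321, 0.63, -0.629, -0.321]
contact_force: [-7.1, -7.0, 7.9]
gripper_width: 0.0004
```

Request:
move_arm([
  {"dx": 0.08, "dy": 0.06, "dz": 0, "ax": 0, "ay": 0, "az": 0, "grip": -1},
  {"dx": 0.16, "dy": 0.12, "dz": 0, "ax": 0, "ay": 0, "az": 0, "grip": -1},
])

```text
t: 13.23
tool_pos: [0.4153, 0.2355, 0.2288]
ee_rot: [0.321, 0.63, -0.63, -0.321]
contact_force: [-7.6, -8.1, 8.5]
gripper_width: 0.0002
```

Run:
```python
from h import *
from cell import manip,vision
s=manip.state();print(s["t"],inch(pose,s),s["contact_force"])
```

```text
13.2333 (array([-129.4,    0.3,  228.8]), array([-129.3,    0.3,  148.8]), array([[-0.002,  0.001, -1.   ],
       [ 1.   ,  0.   , -0.002],
       [ 0.   , -1.   , -0.001]])) [-7.57917141 -8.06347887  8.50780385]
```

Request:
move_arm([
  {"dx": 0.08, "dy": 0.06, "dz": 0, "ax": 0, "ay": 0, "az": 0, "grip": -1},
  {"dx": 0.16, "dy": 0.12, "dz": 0, "ax": 0, "ay": 0, "az": 0, "grip": -1},
])

```text
t: 13.4
tool_pos: [0.4167, 0.2366, 0.2288]
ee_rot: [0.321, 0.63, -0.63, -0.321]
contact_force: [-8.0, -8.0, 8.2]
gripper_width: 0.0002
```

Request:
move_arm([
  {"dx": 0.08, "dy": 0.06, "dz": 0, "ax": 0, "ay": 0, "az": 0, "grip": -1},
])

```text
t: 13.48
tool_pos: [0.4174, 0.2372, 0.2288]
ee_rot: [0.321, 0.63, -0.63, -0.321]
contact_force: [-8.1, -8.1, 9.7]
gripper_width: 0.0005
```

Request:
move_arm([
  {"dx": 0.08, "dy": 0.06, "dz": 0, "ax": 0, "ay": 0, "az": 0, "grip": -1},
])

```text
t: 13.57
tool_pos: [0.4181, 0.2377, 0.2288]
ee_rot: [0.321, 0.63, -0.63, -0.321]
contact_force: [-8.8, -7.4, 9.5]
gripper_width: 0.0005
```

Request:
move_arm([
  {"dx": 0.08, "dy": 0.06, "dz": 0, "ax": 0, "ay": 0, "az": 0, "grip": -1},
])

```text
t: 13.65
tool_pos: [0.4188, 0.2382, 0.2288]
ee_rot: [-0.321, -0.63, 0.63, 0.322]
contact_force: [-8.4, -8.6, 9.5]
gripper_width: -0.0001
```

Request:
move_arm([
  {"dx": 0.08, "dy": 0.06, "dz": 0, "ax": 0, "ay": 0, "az": 0, "grip": -1},
])

```text
t: 13.73
tool_pos: [0.4194, 0.2387, 0.2287]
ee_rot: [-0.321, -0.63, 0.63, 0.322]
contact_force: [-9.1, -8.7, 9.2]
gripper_width: 0.0007
```

Request:
move_arm([
  {"dx": 0.08, "dy": 0.06, "dz": 0, "ax": 0, "ay": 0, "az": 0, "grip": -1},
])

```text
t: 13.82
tool_pos: [0.4201, 0.2393, 0.2287]
ee_rot: [-0.321, -0.63, 0.63, 0.322]
contact_force: [-10.7, -9.9, 12.2]
gripper_width: 0.0004
```

Request:
move_arm([
  {"dx": 0.08, "dy": 0.06, "dz": 0, "ax": 0, "ay": 0, "az": 0, "grip": -1},
])

```text
t: 13.9
tool_pos: [0.4206, 0.2397, 0.2287]
ee_rot: [-0.321, -0.629, 0.63, 0.322]
contact_force: [-10.6, -9.5, 12.7]
gripper_width: 0.0009
```

Request:
move_arm([
  {"dx": 0.08, "dy": 0.06, "dz": 0, "ax": 0, "ay": 0, "az": 0, "grip": -1},
])

```text
t: 13.98
tool_pos: [0.4212, 0.2402, 0.2286]
ee_rot: [-0.321, -0.629, 0.631, 0.322]
contact_force: [-10.8, -11.1, 12.4]
gripper_width: 0.0005
```

Request:
move_arm([
  {"dx": 0.04, "dy": 0.03, "dz": 0, "ax": 0, "ay": 0, "az": 0, "grip": -1},
])

```text
t: 14.07
tool_pos: [0.4215, 0.2404, 0.2287]
ee_rot: [-0.321, -0.629, 0.631, 0.322]
contact_force: [-11.2, -10.6, 13.4]
gripper_width: 0.0004
```

Run:
```python
from h import *
from cell import manip,vision
s=manip.state();print(s["t"],inch(pose,s)[:2],s["contact_force"])
b=vision.capture("scene"); cv2.imwrite("pics/s8.png",cv2.resize(b["pixels"][135:195,240:320,::-1],(640,480),interpolation=2))
for L in (.6,.8,1.,1.2,1.4):
  d=latch(L,-.2); print(L,d["bar"].round(1),{k:((proj(b,w(pose,[v[0],0,v[1]]))[0]-[240,135])*8).round(0).tolist() for k,v in d.items()})
```

```text
14.0667 (array([-121.4,    0.6,  228.7]), array([-121.6,    0.7,  148.7])) [-11.19640624 -10.57476422  13.43179294]
0.6 [-98.6 141.6] {'tip': [518.0, 241.0], 'H': [429.0, 295.0], 'bar': [281.0, 273.0], 'tab': [260.0, 250.0]}
0.8 [-100.2  144.4] {'tip': [497.0, 212.0], 'H': [426.0, 289.0], 'bar': [278.0, 267.0], 'tab': [257.0, 244.0]}
1.0 [-102.2  146.9] {'tip': [472.0, 187.0], 'H': [422.0, 282.0], 'bar': [275.0, 261.0], 'tab': [254.0, 238.0]}
1.2 [-104.7  148.9] {'tip': [444.0, 167.0], 'H': [417.0, 277.0], 'bar': [270.0, 256.0], 'tab': [249.0, 232.0]}
1.4 [-107.5  150.4] {'tip': [414.0, 152.0], 'H': [412.0, 272.0], 'bar': [265.0, 251.0], 'tab': [244.0, 228.0]}
```

View pics/s8.png

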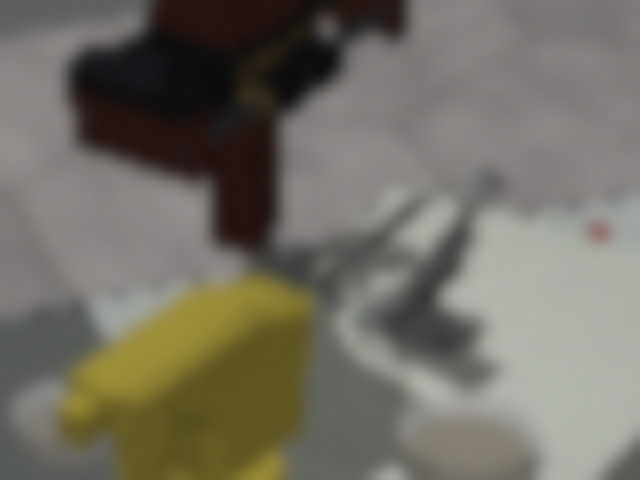

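Request:
move_arm([
  {"dx": 0.04, "dy": 0.03, "dz": 0, "ax": 0, "ay": 0, "az": 0, "grip": -1},
])

```text
t: 14.2
tool_pos: [0.4218, 0.2407, 0.2285]
ee_rot: [-0.321, -0.629, 0.631, 0.322]
contact_force: [-10.5, -9.9, 10.5]
gripper_width: 0.0005
```

Request:
move_arm([
  {"dx": 0.04, "dy": 0.03, "dz": 0, "ax": 0, "ay": 0, "az": 0, "grip": -1},
])

```text
t: 14.28
tool_pos: [0.422, 0.2409, 0.2285]
ee_rot: [-0.321, -0.629, 0.631, 0.322]
contact_force: [-11.8, -10.0, 12.8]
gripper_width: 0.0003
```

Request:
move_arm([
  {"dx": 0.04, "dy": 0.03, "dz": 0, "ax": 0, "ay": 0, "az": 0, "grip": -1},
])

```text
t: 14.37
tool_pos: [0.4221, 0.241, 0.2285]
ee_rot: [-0.32, -0.629, 0.631, 0.322]
contact_force: [-12.2, -11.6, 14.2]
gripper_width: 0.0003
```

Request:
move_arm([
  {"dx": 0.04, "dy": 0.03, "dz": 0, "ax": 0, "ay": 0, "az": 0, "grip": -1},
])

```text
t: 14.45
tool_pos: [0.4222, 0.241, 0.2285]
ee_rot: [-0.32, -0.628, 0.631, 0.322]
contact_force: [-13.7, -12.5, 15.2]
gripper_width: 0.0006
```

Request:
move_arm([
  {"dx": 0.04, "dy": 0.03, "dz": 0, "ax": 0, "ay": 0, "az": 0, "grip": -1},
])

```text
t: 14.53
tool_pos: [0.4223, 0.2411, 0.2285]
ee_rot: [-0.32, -0.628, 0.632, 0.322]
contact_force: [-15.8, -13.0, 16.6]
gripper_width: 0.0009
```

The drive is now stalled and the force has risen to 26 N in total, so the crossbar is against the post. I'll back off and move above the lever.

Request:
move_arm([
  {"dx": -0.8, "dy": -0.6, "dz": 0, "ax": 0, "ay": 0, "az": 0, "grip": -1},
  {"dx": -2, "dy": -1.46, "dz": 0, "ax": 0, "ay": 0, "az": 0, "grip": -1},
  {"dx": -2.4, "dy": -1.75, "dz": 2, "ax": 0, "ay": 0, "az": 0, "grip": -1},
  {"dx": -2.4, "dy": -1.75, "dz": 6, "ax": 0, "ay": 0, "az": 0, "grip": -1},
  {"dx": -1.6, "dy": -1.2, "dz": 9.3, "ax": 0, "ay": 0, "az": 0, "grip": -1},
  {"dx": 1, "dy": 0.7, "dz": 9.3, "ax": 0, "ay": 0, "az": 0, "grip": -1},
  {"dx": 3.5, "dy": 2.5, "dz": 9.3, "ax": 0, "ay": 0, "az": 0, "grip": -1},
  {"dx": 4.3, "dy": 3.1, "dz": 9.3, "ax": 0, "ay": 0, "az": 0, "grip": -1},
  {"dx": 4.3, "dy": 3.1, "dz": 9.3, "ax": 0, "ay": 0, "az": 0, "grip": -1},
  {"dx": 4.3, "dy": 3.1, "dz": 9.3, "ax": 0, "ay": 0, "az": 0, "grip": -1},
])

```text
t: 15.37
tool_pos: [0.47, 0.2753, 0.3215]
ee_rot: [0.322, 0.632, -0.628, -0.321]
contact_force: [-0.4, 0.4, -0.1]
gripper_width: 0.0005
```

Run:
```python
from h import *
from cell import manip,vision
s=manip.state();t=inch(pose,s)[1];print(s["t"],t,s["contact_force"])
for n in ("scene","wrist"):
  b=vision.capture(n); cv2.imwrite(f"pics/{n}9.png",b["pixels"][:,:,::-1])
  for k in ("bail_tab","lever_tip","bail","lever"): print(n,k,[(r["extent"],round(r["p"],2)) for r in vision.search_frame(k,b)[:1]])
  for L in (.7,.9,1.1,1.3):
    d=latch(L,-.2); print(L,{k:proj(b,w(pose,[v[0],0,v[1]]))[0].round(1).tolist() for k,v in d.items()})
    P=lambda q:np.array([-37+q*np.cos(L)-7.5*np.sin(L)-9,0,151+q*np.sin(L)+7.5*np.cos(L)])
    print("tipcentre",P(64).round(1))
```

```text
15.3667 [-61.2   0.5 241.5] [-0.43703094  0.38338568 -0.10954134]
scene bail_tab []
scene lever_tip [([294.8, 166.3, 13.3, 10.7], 0.55)]
scene bail [([279.3, 168.2, 17.2, 10.0], 0.38)]
scene lever [([293.4, 165.1, 18.9, 24.0], 0.49)]
0.7 {'tip': [303.6, 163.2], 'H': [293.4, 171.5], 'bar': [275.0, 168.8], 'tab': [272.4, 165.8]}
tipcentre [ -1.9   0.  198. ]
0.9 {'tip': [300.6, 159.9], 'H': [293.0, 170.7], 'bar': [274.6, 168.0], 'tab': [271.9, 165.1]}
tipcentre [-12.1   0.  205.8]
1.1 {'tip': [297.3, 157.0], 'H': [292.5, 169.9], 'bar': [274.1, 167.3], 'tab': [271.4, 164.3]}
tipcentre [-23.7   0.  211.4]
1.3 {'tip': [293.7, 154.8], 'H': [291.8, 169.3], 'bar': [273.4, 166.6], 'tab': [270.8, 163.7]}
tipcentre [-36.1   0.  214.7]
wrist bail_tab [([258.1, 187.8, 52.3, 103.7], 0.59)]
wrist lever_tip [([256.9, 220.6, 57.4, 174.2], 0.78)]
wrist bail [([259.0, 186.2, 56.8, 105.2], 0.72)]
wrist lever [([455.1, 158.2, 98.8, 58.9], 0.64)]
0.7 {'tip': [257.2, 310.3], 'H': [257.4, 238.2], 'bar': [257.5, 146.2], 'tab': [257.5, 133.1]}
tipcentre [ -1.9   0.  198. ]
0.9 {'tip': [257.1, 304.1], 'H': [257.4, 237.5], 'bar': [257.5, 144.4], 'tab': [257.5, 131.1]}
tipcentre [-12.1   0.  205.8]
1.1 {'tip': [257.1, 292.8], 'H': [257.4, 236.0], 'bar': [257.5, 141.9], 'tab': [257.5, 128.3]}
tipcentre [-23.7   0.  211.4]
1.3 {'tip': [257.1, 276.7], 'H': [257.4, 233.8], 'bar': [257.5, 138.8], 'tab': [257.5, 124.9]}
tipcentre [-36.1   0.  214.7]
```

Request:
move_arm([
  {"dx": 1.2, "dy": 0.87, "dz": -1.2, "ax": 0, "ay": 0, "az": 0, "grip": -1},
  {"dx": 2.5, "dy": 1.8, "dz": -2.65, "ax": 0, "ay": 0, "az": 0, "grip": -1},
  {"dx": 3, "dy": 2.17, "dz": -3, "ax": 0, "ay": 0, "az": 0, "grip": -1},
  {"dx": 3, "dy": 2.17, "dz": -3, "ax": 0, "ay": 0, "az": 0, "grip": -1},
])

```text
t: 16.2
tool_pos: [0.5011, 0.2975, 0.2911]
ee_rot: [0.322, 0.632, -0.628, -0.321]
contact_force: [0.3, 0.0, 0.6]
gripper_width: 0.0002
```

Request:
move_arm([
  {"dx": 0.16, "dy": 0.12, "dz": -0.12, "ax": 0, "ay": 0, "az": 0, "grip": -1},
  {"dx": 0.32, "dy": 0.23, "dz": -0.24, "ax": 0, "ay": 0, "az": 0, "grip": -1},
])

```text
t: 16.37
tool_pos: [0.5037, 0.2994, 0.2904]
ee_rot: [0.323, 0.632, -0.627, -0.32]
contact_force: [1.0, -0.4, 0.2]
gripper_width: 0.0007
```

Request:
move_arm([
  {"dx": 0.16, "dy": 0.12, "dz": -0.12, "ax": 0, "ay": 0, "az": 0, "grip": -1},
  {"dx": 0.32, "dy": 0.23, "dz": -0.24, "ax": 0, "ay": 0, "az": 0, "grip": -1},
])

```text
t: 16.53
tool_pos: [0.5071, 0.3018, 0.288]
ee_rot: [0.323, 0.633, -0.627, -0.32]
contact_force: [0.6, 0.4, -0.8]
gripper_width: 0.0005
```

Run:
```python
from h import *
from cell import manip,vision
s=manip.state();t=inch(pose,s)[1];print(s["t"],t,s["contact_force"])
```

```text
16.5333 [-1.53e+01  2.00e-01  2.08e+02] [ 0.56901541  0.38430752 -0.80589446]
```

Request:
move_arm([
  {"dx": 0.13, "dy": 0.09, "dz": -0.12, "ax": 0, "ay": 0, "az": 0, "grip": -1},
  {"dx": 0.26, "dy": 0.18, "dz": -0.24, "ax": 0, "ay": 0, "az": 0, "grip": -1},
])

```text
t: 16.7
tool_pos: [0.5098, 0.3036, 0.2854]
ee_rot: [0.323, 0.632, -0.627, -0.32]
contact_force: [-0.1, -0.5, 2.1]
gripper_width: 0.0004
```

Request:
move_arm([
  {"dx": 0.13, "dy": 0.09, "dz": -0.12, "ax": 0, "ay": 0, "az": 0, "grip": -1},
])

```text
t: 16.78
tool_pos: [0.5112, 0.3046, 0.2843]
ee_rot: [0.323, 0.633, -0.627, -0.32]
contact_force: [-1.0, -0.6, 2.5]
gripper_width: 0.0006
```

Request:
move_arm([
  {"dx": 0.13, "dy": 0.09, "dz": -0.12, "ax": 0, "ay": 0, "az": 0, "grip": -1},
])

```text
t: 16.87
tool_pos: [0.5125, 0.3056, 0.283]
ee_rot: [0.323, 0.633, -0.627, -0.32]
contact_force: [-0.6, -0.7, 4.2]
gripper_width: 0.0006
```

Request:
move_arm([
  {"dx": 0.13, "dy": 0.09, "dz": -0.12, "ax": 0, "ay": 0, "az": 0, "grip": -1},
])

```text
t: 16.95
tool_pos: [0.5139, 0.3066, 0.2818]
ee_rot: [0.323, 0.633, -0.627, -0.32]
contact_force: [-1.6, 0.7, 3.8]
gripper_width: 0.0005
```

Run:
```python
from h import *
from cell import manip,vision
s=manip.state();t=inch(pose,s)[1];print(s["t"],t,s["contact_force"])
```

```text
16.95 [-7.000e+00  1.000e-01  2.018e+02] [-1.55912512  0.72707719  3.81062603]
```

Request:
move_arm([
  {"dx": 0.2, "dy": 0.15, "dz": -0.19, "ax": 0, "ay": 0, "az": 0, "grip": -1},
  {"dx": 0.41, "dy": 0.29, "dz": -0.38, "ax": 0, "ay": 0, "az": 0, "grip": -1},
])

```text
t: 17.12
tool_pos: [0.5179, 0.3095, 0.2779]
ee_rot: [0.323, 0.632, -0.627, -0.32]
contact_force: [0.0, -0.5, 4.1]
gripper_width: 0.0003
```

Request:
move_arm([
  {"dx": 0.18, "dy": 0.13, "dz": -0.23, "ax": 0, "ay": 0, "az": 0, "grip": -1},
  {"dx": 0.36, "dy": 0.26, "dz": -0.47, "ax": 0, "ay": 0, "az": 0, "grip": -1},
])

```text
t: 17.28
tool_pos: [0.5217, 0.3122, 0.2731]
ee_rot: [0.323, 0.633, -0.627, -0.32]
contact_force: [-1.0, 1.1, 5.2]
gripper_width: 0.0002
```

Request:
move_arm([
  {"dx": 0.16, "dy": 0.12, "dz": -0.25, "ax": 0, "ay": 0, "az": 0, "grip": -1},
])

```text
t: 17.37
tool_pos: [0.5235, 0.3135, 0.2706]
ee_rot: [0.323, 0.633, -0.627, -0.32]
contact_force: [-0.5, 1.6, 4.2]
gripper_width: 0.0006
```

Run:
```python
from h import *
from cell import manip,vision
s=manip.state();t=inch(pose,s)[1];print(s["t"],t,s["contact_force"])
```

```text
17.3667 [  4.8   0.2 190.6] [-0.53633748  1.56741096  4.17056589]
```

Run:
```python
from h import *
from cell import manip,vision
b=vision.capture("scene");c=vision.capture("wrist")
B=cv2.resize(b["pixels"][140:190,245:315,::-1],(560,400),interpolation=2)
C=cv2.resize(c["pixels"][60:260,130:390,::-1],(240,185))
C=cv2.resize(c["pixels"][60:235,205:310,::-1],(240,400),interpolation=2)
cv2.imwrite("pics/f10.png",cv2.hconcat([B,C]))
for L,e in ((.55,-.2),(.55,0),(.55,.3)):
    d=latch(L,e); print(L,e,d["bar"].round(),{k:(((proj(b,w(pose,[v[0],0,v[1]]))[0]-[245,140])*8).round().tolist(),((proj(c,w(pose,[v[0],0,v[1]]))[0]-[205,60])*2.29+[560,0]).round().tolist()) for k,v in d.items()})
```

```text
0.55 -0.2 [-98. 141.] {'tip': ([483.0, 208.0], [680.0, 473.0]), 'H': ([389.0, 257.0], [680.0, 262.0]), 'bar': ([242.0, 235.0], [681.0, -23.0]), 'tab': ([221.0, 212.0], [681.0, -76.0])}
0.55 0 [-100.  156.] {'tip': ([483.0, 208.0], [680.0, 473.0]), 'H': ([389.0, 257.0], [680.0, 262.0]), 'bar': ([239.0, 204.0], [681.0, -41.0]), 'tab': ([221.0, 178.0], [681.0, -94.0])}
0.55 0.3 [-96. 179.] {'tip': ([483.0, 208.0], [680.0, 473.0]), 'H': ([389.0, 257.0], [680.0, 262.0]), 'bar': ([246.0, 162.0], [681.0, -46.0]), 'tab': ([235.0, 133.0], [681.0, -92.0])}
```

View pics/f10.png

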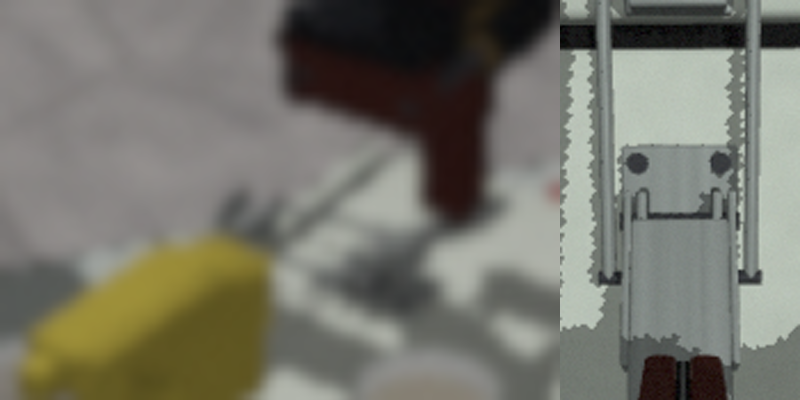

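The loop wires keep a nearly constant spacing (63 to 65 px) out to the front. That puts the elevation at about -0.1 to -0.2, so the loop is still down under the lip and hasn't lifted. I'll keep pressing.

Request:
move_arm([
  {"dx": 0.15, "dy": 0.11, "dz": -0.26, "ax": 0, "ay": 0, "az": 0, "grip": -1},
])

```text
t: 17.55
tool_pos: [0.5246, 0.3142, 0.2681]
ee_rot: [0.323, 0.632, -0.627, -0.32]
contact_force: [-1.4, 0.8, 4.8]
gripper_width: 0.0002
```

Request:
move_arm([
  {"dx": 0.15, "dy": 0.11, "dz": -0.26, "ax": 0, "ay": 0, "az": 0, "grip": -1},
])

```text
t: 17.63
tool_pos: [0.5262, 0.3153, 0.2653]
ee_rot: [0.323, 0.632, -0.627, -0.32]
contact_force: [-0.5, 0.4, 3.8]
gripper_width: 0.0006
```

Request:
move_arm([
  {"dx": 0.13, "dy": 0.09, "dz": -0.28, "ax": 0, "ay": 0, "az": 0, "grip": -1},
])

```text
t: 17.72
tool_pos: [0.5276, 0.3164, 0.2624]
ee_rot: [0.323, 0.633, -0.627, -0.32]
contact_force: [-0.6, 1.5, 4.3]
gripper_width: 0.0001
```

Run:
```python
from h import *
from cell import manip,vision
s=manip.state();t=inch(pose,s)[1];print(s["t"],t,s["contact_force"])
```

```text
17.7167 [9.700e+00 1.000e-01 1.824e+02] [-0.63277205  1.46443381  4.29907436]
```

The press force is only about 4 N, lower than I'd expect with the loop under tension. I'll measure the loop before going further.

Run:
```python
from h import *
from cell import manip,vision
import pickle
c=vision.capture("wrist"); pickle.dump(c,open("w11.pkl","wb"))
g=cv2.cvtColor(c["pixels"],cv2.COLOR_RGB2GRAY)
np.set_printoptions(linewidth=260)
for k in ("bail_bar","bail_tab","lid"):
  r=vision.cut_out(k,c)[:1]
  if r: print(k,r[0]["extent"],r[0]["p"])
L=.4
for e in (-.2,-.1,0,.1,.2,.3):
    d=latch(L,e); B=d["bar"];H=d["H"]
    print(e,B.round(1),"bar±20 px",proj(c,w(pose,[[B[0],-20,B[1]],[B[0],20,B[1]]])).round(1).tolist(),"tab",proj(c,w(pose,[d["tab"][0],0,d["tab"][1]])).round(1).tolist(),"H",proj(c,w(pose,[[H[0],-20,H[1]],[H[0],20,H[1]]])).round(1).tolist())
for r in range(20,160,6): print(r,g[r,206:312:2])
```

```text
bail_bar [258.2, 97.5, 79.6, 159.3] 0.62
bail_tab [256.8, 97.8, 76.6, 159.9] 0.32
lid [260.6, 36.7, 352.2, 57.4] 0.95
-0.2 [-97.7 138.5] bar±20 px [[225.2, 41.1], [290.8, 41.3]] tab [[258.0, 16.4]] H [[225.7, 169.4], [289.8, 169.5]]
-0.1 [-98.9 146.2] bar±20 px [[223.7, 36.1], [292.2, 36.2]] tab [[258.0, 11.1]] H [[225.7, 169.4], [289.8, 169.5]]
0 [-99.3 154. ] bar±20 px [[222.2, 32.1], [293.7, 32.2]] tab [[258.0, 7.1]] H [[225.7, 169.4], [289.8, 169.5]]
0.1 [-98.9 161.8] bar±20 px [[220.6, 29.3], [295.3, 29.5]] tab [[257.9, 4.8]] H [[225.7, 169.4], [289.8, 169.5]]
0.2 [-97.7 169.5] bar±20 px [[218.9, 28.0], [297.0, 28.1]] tab [[257.9, 4.3]] H [[225.7, 169.4], [289.8, 169.5]]
0.3 [-95.8 177.1] bar±20 px [[217.1, 28.3], [298.7, 28.5]] tab [[257.9, 6.2]] H [[225.7, 169.4], [289.8, 169.5]]
20 [102 101 106 103 102 104 104 101 103 105 103 102  99 132 141 108 127 127 124 127 130 132 132 130 133 133 132 131 134 133 133 133 135 135 133 108  89  89  91 103 105 106 103 103 105 116 160 162 164 165 163 164 164]
26 [101 103 103 103 102 105 105 105 104 105 100 103  99 134 145 137  49  48  46  48  
[... 4215 characters left out ...]
3 141 122 187 188 184 185 185 184 184 184 185]
146 [178 183 185 183 183 177 115 114 101 131 118  92 102 116 129  65 103 137 102 125 125 129 132 128 128 130 130 131 130 121  83  80  78  78 130 115  62 119 128 108 142 113 139 125 182 185 183 183 185 182 181 183 180]
152 [113 138 182 185 183 187 184 115  97 132 123 101  36 118 129 116 123 126 127 127 120 123 124 125 127 129 127 127 126 130 128 126 133 132 132 129 121 115 128  72 144 115 136 126 185 183 183 185 187 186 184 182 180]
158 [127 184 185 183 183 186 177 117  94 128 123  94 111 115 129 122 131 140 136 134 131 128 130 132 133 135 132 132 133 137 134 130 134 138 135 131 127 112 130 141 145 119 137 131 189 188 187 185 182 184 180 182 181]
```

Numerically, the wrist image shows the crossbar at rows 44–50 on both sides of the lip, with its middle hidden beneath the lip. So the loop is hooked, and I'll carry on pressing.

Request:
move_arm([
  {"dx": 0.12, "dy": 0.08, "dz": -0.28, "ax": 0, "ay": 0, "az": 0, "grip": -1},
])

```text
t: 18.0
tool_pos: [0.528, 0.3166, 0.2596]
ee_rot: [0.323, 0.632, -0.628, -0.32]
contact_force: [-1.2, -1.0, 2.9]
gripper_width: 0.0005
```

Request:
move_arm([
  {"dx": 0.12, "dy": 0.08, "dz": -0.28, "ax": 0, "ay": 0, "az": 0, "grip": -1},
])

```text
t: 18.08
tool_pos: [0.5292, 0.3175, 0.2566]
ee_rot: [0.323, 0.632, -0.627, -0.32]
contact_force: [-1.1, -0.7, 1.5]
gripper_width: 0.0004
```

Request:
move_arm([
  {"dx": 0.09, "dy": 0.07, "dz": -0.3, "ax": 0, "ay": 0, "az": 0, "grip": -1},
])

```text
t: 18.17
tool_pos: [0.5304, 0.3183, 0.2535]
ee_rot: [0.323, 0.632, -0.627, -0.32]
contact_force: [-1.0, -0.0, 1.2]
gripper_width: 0.0005
```

Request:
move_arm([
  {"dx": 0.08, "dy": 0.06, "dz": -0.3, "ax": 0, "ay": 0, "az": 0, "grip": -1},
])

```text
t: 18.25
tool_pos: [0.5312, 0.3189, 0.2504]
ee_rot: [0.323, 0.632, -0.627, -0.32]
contact_force: [-0.5, 0.5, 0.4]
gripper_width: 0.0004
```

Run:
```python
from h import *
from cell import manip,vision
s=manip.state();t=inch(pose,s)[1];print(s["t"],t,s["contact_force"])
```

```text
18.25 [ 14.1   0.  170.4] [-0.49282858  0.54301412  0.40046952]
```

Request:
move_arm([
  {"dx": 0.08, "dy": 0.06, "dz": -0.3, "ax": 0, "ay": 0, "az": 0, "grip": -1},
  {"dx": 0.12, "dy": 0.09, "dz": -0.6, "ax": 0, "ay": 0, "az": 0, "grip": -1},
  {"dx": 0.14, "dy": 0.1, "dz": -0.9, "ax": 0, "ay": 0, "az": 0, "grip": -1},
])

```text
t: 18.5
tool_pos: [0.5329, 0.3201, 0.2414]
ee_rot: [0.323, 0.632, -0.627, -0.32]
contact_force: [0.9, -0.7, 0.3]
gripper_width: 0.0004
```

Request:
move_arm([
  {"dx": 0, "dy": 0, "dz": -0.15, "ax": 0, "ay": 0, "az": 0, "grip": -1},
])

```text
t: 18.58
tool_pos: [0.5327, 0.32, 0.2397]
ee_rot: [0.323, 0.632, -0.627, -0.32]
contact_force: [-1.1, -0.1, -1.0]
gripper_width: 0.0005
```

Request:
move_arm([
  {"dx": 0, "dy": 0, "dz": -0.1, "ax": 0, "ay": 0, "az": 0, "grip": -1},
])

```text
t: 18.67
tool_pos: [0.5326, 0.32, 0.2389]
ee_rot: [0.323, 0.632, -0.627, -0.32]
contact_force: [0.5, 0.5, 1.6]
gripper_width: 0.0005
```

Run:
```python
from h import *
from cell import manip,vision
s=manip.state();t=inch(pose,s)[1];print(s["t"],t,s["contact_force"])
```

```text
18.6667 [1.580e+01 1.000e-01 1.589e+02] [0.50489766 0.45708595 1.55007418]
```

Request:
move_arm([
  {"dx": 0, "dy": 0, "dz": -0.1, "ax": 0, "ay": 0, "az": 0, "grip": -1},
])

```text
t: 18.75
tool_pos: [0.5327, 0.32, 0.2387]
ee_rot: [0.323, 0.632, -0.627, -0.32]
contact_force: [-2.8, -1.1, 9.9]
gripper_width: 0.0003
```

Request:
move_arm([
  {"dx": 0, "dy": 0, "dz": -0.05, "ax": 0, "ay": 0, "az": 0, "grip": -1},
  {"dx": 0, "dy": 0, "dz": -0.05, "ax": 0, "ay": 0, "az": 0, "grip": -1},
])

```text
t: 18.92
tool_pos: [0.5326, 0.32, 0.2388]
ee_rot: [0.323, 0.632, -0.627, -0.32]
contact_force: [-2.5, -0.9, 5.8]
gripper_width: 0.0006
```

Run:
```python
from h import *
from cell import manip,vision
s=manip.state();t=inch(pose,s)[1];print(s["t"],t,s["contact_force"])
```

```text
18.9167 [1.590e+01 1.000e-01 1.588e+02] [-2.53525941 -0.94463281  5.79507602]
```

Request:
move_arm([
  {"dx": 0, "dy": 0, "dz": 1, "ax": 0, "ay": 0, "az": 0, "grip": -1},
  {"dx": -1, "dy": -0.7, "dz": 4, "ax": 0, "ay": 0, "az": 0, "grip": -1},
  {"dx": -3, "dy": -2.2, "dz": 7, "ax": 0, "ay": 0, "az": 0, "grip": -1},
  {"dx": -5, "dy": -3.6, "dz": 9, "ax": 0, "ay": 0, "az": 0, "grip": -1},
  {"dx": -5, "dy": -3.6, "dz": 10, "ax": 0, "ay": 0, "az": 0, "grip": -1},
  {"dx": -5, "dy": -3.6, "dz": 10, "ax": 0, "ay": 0, "az": 0, "grip": -1},
])

```text
t: 19.42
tool_pos: [0.4834, 0.2842, 0.3415]
ee_rot: [0.324, 0.634, -0.625, -0.319]
contact_force: [0.7, 0.1, 0.6]
gripper_width: 0.0003
```

Run:
```python
from h import *
from cell import manip,vision
c=vision.capture("wrist"); cv2.imwrite("pics/w12.png",c["pixels"][:,:,::-1])
s=manip.state();print(s["t"],inch(pose,s)[1],s["contact_force"])
g=cv2.cvtColor(c["pixels"],cv2.COLOR_RGB2GRAY)
np.set_printoptions(linewidth=260)
d=latch(0,0)
def P(X): return proj(c,w(pose,X)).round(1).tolist()
print("bar",P([[-99.3,-22,147.7],[-99.3,22,147.7]]),"H",P([[-21,-20,147.7],[-21,20,147.7]]),"front edge",P([-85,-60,140]),"lid front edge",P([[-100,-60,140],[-104,-60,140],[-88,-60,140],[-92,-60,140]]))
print("lever end flat",P([[37,0,158.5],[37,0,163.5]]),"L=.2",P([[-37+74*.98-1.5,0,151+14.7+7.3]]))
x=int(P([-100,-60,140])[0][0]); print("col",x, g[120:215,x-1:x+2].mean(1).astype(int))
b=P([-99.3,22,147.7])[0]; 
for r in range(int(b[1])-14,int(b[1])+24,2): print(r,g[r,200:316:2])
```

```text
19.4667 [-4.430e+01 -1.000e-01  2.597e+02] [ 0.00736958 -0.56456254 -0.11107985]
bar [[233.2, 123.6], [283.7, 123.7]] H [[236.9, 209.2], [279.7, 209.3]] front edge [[192.2, 139.3]] lid front edge [[191.3, 122.4], [191.1, 117.8], [192.1, 135.9], [191.8, 131.5]]
lever end flat [[258.2, 270.9], [258.2, 273.6]] L=.2 [[258.1, 276.1]]
col 191 [100  68  64  80 106 110 114 115 115 110 110 111 110 109 103  94  74  11  13  11  13  13  16  17  43 104 114 114 115 114 115 117 115 115 117 116 116 115 116 113 115 115 116 115 114 115 115 115 116 116 114 116 114 115 115 116 114 115 116 114 114 114 113 115
 115 114 113 115 115 115 114 116 116 114 114 116 117 117 116 117 116 117 116 117 116 117 117 116 116 114 115 116 118 116 117]
109 [167 166 165 167 169 165 164 165 165 166 166 164 165 167 166 166 166 166 166 166 130 143 146 145 146 148 146 144 144 147 145 147 147 146 149 148 148 136 165 165 167 166 162 165 164 167 166 165 166 164 163 166 164 165 166 162 165 167]
111 [166 164 165 163 166 166 168 166 167 164 165 166 166 166 164 166 167 166 165 164 140 140 142 145 144 143 143 144 144 144 147 145 149 146
[... 3443 characters left out ...]
 17  19  22  23  25  21  18  23  23  21  26  26  20  14  45 127 114  27  16  24  21  24  18  25  23  27  23  21  25  28  22  19  25  28  13  14  21  54 128 110  24  23  21  18  25  21  25  23  28  18  22  20  25  22  23  25]
143 [ 15  11   3  17  23  17  17  27  26  22  17  20  22  26  18  25  34 125 111  30  27  32  35  25  33  31  25  26  31  34  30  31  28  28  29  34  28  17  23  60 128 108  41  41  42  43  39  35  41  44  38  42  41  44  38  40  38  44]
145 [102 105 104 105 118 158 157 157 158 157 159 157 159 158 157 108 106 125 119 163 162 164 165 167 165 169 169 166 170 169 169 169 170 170 170 172 170 173 115  91 127 128 173 172 177 174 175 173 172 173 169 173 170 170 174 172 172 170]
```

Run:
```python
from h import *
from cell import manip,vision
b=vision.capture("scene")
for k in ("lever","lever_tip","bail"): print(k,[(r["extent"],round(r["p"],2)) for r in vision.search_frame(k,b)[:1]])
for L in (0,.1,.25,.5): 
  d=latch(L,np.arcsin((148-latch(L,0)["H"][1])/78)); print(L,{k:proj(b,w(pose,[v[0]+4,0,v[1]]))[0].round(1).tolist() for k,v in d.items()})
c=vision.capture("wrist");g=cv2.cvtColor(c["pixels"],cv2.COLOR_RGB2GRAY)
print("end rows",proj(c,w(pose,[[37+4,-10,158.5],[37+4,10,163.5]])).round(1).tolist())
np.set_printoptions(linewidth=220)
for x in (238,242,276,280): print(x,g[200:300:2,x])
```

```text
lever [([247.2, 186.6, 14.1, 10.1], 0.71)]
lever_tip [([292.1, 171.3, 38.6, 13.5], 0.59)]
bail [([271.8, 165.1, 6.8, 1.7], 0.5)]
0 {'tip': [309.7, 177.1], 'H': [294.7, 174.6], 'bar': [275.9, 167.9], 'tab': [273.7, 164.6]}
0.1 {'tip': [309.5, 175.2], 'H': [294.8, 174.2], 'bar': [276.0, 167.9], 'tab': [273.7, 164.7]}
0.25 {'tip': [308.9, 172.2], 'H': [294.8, 173.7], 'bar': [276.0, 167.9], 'tab': [273.7, 164.7]}
0.5 {'tip': [306.9, 167.3], 'H': [294.7, 172.6], 'bar': [275.9, 167.9], 'tab': [273.5, 164.8]}
end rows [[246.8, 279.5], [268.3, 282.4]]
238 [ 89  95  70  92  99 100  96  85  26  38 120 118 117 116 121 118 115 105  40  23   5  14  10  14   7  16   8   4  14   8  16   9   9  15   9  12   3  12  17  20  17  17  23  22  22  14  24  14   8  20]
242 [ 99 107 108 104  74  75  76  82  96  27  20  24  19  21  23  19  24  22  28  25  14  21  11  13  13   1  14  14  15  11  20  12  17  14   7  15  10  20  19  20  18  22  21  23  11  20  19  13  22  25]
276 [ 69  77  67 111 112 111 113 104  33  32  97  77  54  46  35  20  22  26  19  25  12  13  18  11  17   8  19   7   7  11  20  21  12  18  17  16  17  15  15  17  17  15  15  16  21  19  26  17  15  22]
280 [ 78  80  79  81  78  78  78  79  70  34 118 115 116 116 115 114 114 116 108  73  19  18  13  17  20   6   1   1  17   6  13   8   4  14  11  13  17   1   7  23  18  19  18  18  17  20  20  15   9  18]
```

Run:
```python
from cell import manip
s=manip.state();print(s["t"],s["contact_force"]);print(manip.sign_off())
```

```text
19.7167 [ 0.07106925 -0.11916044  0.69770092]
the job is handed in; nothing more can be done
None
```

The lid is closed and latched, and I handed the job in at about 19.7 s. I pushed the lid onto its gasket, lowered the loop onto the ledge, drew it under the lip until it stalled against the post, then pressed the lever down flat.

**Last checks**
- **Lever:** it met its stop with the fingertip at 158.8 mm, where 158.5 mm means flat. Its outline in the scene camera also matches a flat lever.
- **Crossbar:** it shows on both sides of the lip and is hidden beneath it. I estimate it about 5 mm inside the lid's front edge, within the 0–7.5 mm allowed.
- **Lid:** I estimate 0.034 rad, give or take 0.004. That meets the 0.04 limit, but narrowly.
- **Robot:** it is clear of everything, and the wrist force reads about zero.

**What went wrong or disagreed**
- My first try at lowering the loop missed the tab. I saw this in a picture and redid it.
- The highest force reading was about 26 N, when the crossbar met the post. That is over the advised 20 N but under the 30 N limit.
- Pressing the lever took only about 5 N, well below the 18 N the task mentions. The keeper may be set loosely, which would fit the lid resting near the top of its latched range.
- My chamber position was off by about 4 mm along its depth. I went by feel and by relative measurements instead.
- I did not re-measure the other objects at the end. I felt no unexpected contact while moving.

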